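# Clamp the weld coupon and hold the loupe over its weld

### The arm

A 6-joint arm with a two-finger parallel gripper is mounted at the origin on the work surface; the furniture and walls round the work are solid. World frame = base frame: x ahead of the robot, y to its left, z up, the work surface at z = 0. Lengths are in m, angles in rad, forces in N, time in s.
With the tool pointing down it reaches from about 0.4 to 0.825 m from the base axis. Payload 7 kg.
Tool frame: the origin (TCP) lies at the very end of the fingers, on their centre line; the grasp point (between the pads) lies 19 mm behind it; z points along the fingers, x is the direction in which the jaws open and shut, and the axes are right-handed (so a half turn about z gives the same grasp; the last joint's range is limited). The gripper opens to 85 mm and grips with 20 to 120 N. Pads are 22 mm wide; open, the fingers measure 114 mm over their backs; the gripper's body (76 mm by 85 mm) begins 54 mm behind the grasp point. The pads swing forward as they close: fully open they stand 13 mm farther back than shut.
Start: joints at [1.463, 0.359, 0.012, 0, -1.224, -0.288], TCP at [0.26, 0.623, 0.231] pointing down, gripper open.
Joint ranges: [-3.07, 3.07], [-1.43, 2.12], [-1.02, 1.25], [-3.03, 1.67], [-3.05, -0], [-3.03, 3.03]. Speed limits (rad/s): [2.39, 2.39, 3.01, 3.14, 3.14, 3.14].

### API

Orientations are given as [roll, pitch, yaw] about the fixed x, y, z axes, in that order (R = Rz(yaw) Ry(pitch) Rx(roll)).
In Python, from cell import get_obs, get_image, camera_info, finish_job gives the robot as it stands.
- The arm moves only by the tool send_rows, never from a script. Its argument "commands" is a list of rows, each a list of 7 numbers: the shift along the tool's x, y, z in m, then the turn, a rotation vector about the tool's x, y, z in degrees, then the finger opening in m, from 0 to 0.0854. In form: [[x, y, z, rx, ry, rz, grip], ...]. A call has 1 to 10 rows; each row is the pose to reach, as a shift and turn from the pose commanded when the call began, along the tool's axes at that moment; what a row does not reach only later rows make up. A row lasts 1/10 s, in which the tool goes at most 50 mm and 8.59 degrees, less where a joint would pass 70% of its speed; a pose out of reach is approached as far as the arm can. A call with a gripper value outside its range is refused whole. The fingers move at their own pace and stop on an object; the grip force is fixed at half the most. Time passes only in rows, so rows that repeat a pose let the fingers close. It gives the time, the measured TCP pose, the force and the opening at its end, in the units of the state.
- get_obs(): the state, without advancing time (a new reading comes with each control period).
- get_image(name): name is "side" or "top"; returns (picture, depth): 420x560x3 uint8, red, green, blue; 420x560 float32, m along the optical axis (not along the pixel's ray), 0 where there is no reading.
- camera_info(name): a dict with "mtx" (3x3 intrinsics, pixels), "extrinsics" (4x4, takes a point from camera to world coordinates). Camera axes: x right, y up, looking along -z (the intrinsics and any distortion apply to the point x, -y, -z); pixel columns grow to the right and rows downward; lengths in m; the calibration is good to about 2 mm. A picture is of the moment at which its call begins. camera_info takes no time and is no camera call.
- finish_job(): hands the job in, once; it reports no verdict.
The state is a dict: "time": time; "joint_pos": joint angles; "joint_vel": joint speeds; "joint_efforts": joint torques, N m; "tcp_pos": TCP position; "tcp_rot": TCP orientation; "force": force on the tool from outside, world axes, zero at the start; "torque": the same for the moment, N m; "finger_gap": finger opening in m.
Only numpy, scipy, OpenCV 4.12 (cv2) and the standard library are available. Lean on these libraries where they do the work, as an engineer would, in place of code of your own. Each camera call takes 0.05 s, during which the arm holds its last target.

### The job

Lay the retaining bar across the two notched supports of the inspection fixture, so that it lies down in both notches over the weld coupon with its grip midway between the supports, and let go of it. Then pick up the hand loupe by its handle and finish while holding it still and level in the air, right way up, with the lens centred over the middle of the weld bead and the middle of the lens at the height of the pointer on the height gauge. Do not shift the coupon, the gauge's pointer or the other things on the bench.

Things in the scene. Friction and masses are not known exactly. Their poses are not given: they have to be found in the camera images.
- fixture: Inspection fixture, fixed to the bench: dark steel base plate 150 (x) x 200 (y) x 12 mm, origin at the centre of its underside, z up. On it stand two grey metal supports 55 (x) x 24 (y) mm, 41 mm high over the bench, centred at x = +25 mm, y = +75 and -75 mm in its frame; each has an open-topped U notch, running along y, 30 mm wide and 15 mm deep with its floor 26 mm above the bench. Two low rails run along x at y = +-37.5 mm, with the coupon between them.
- bar_seat (a point): Point of the fixture midway between the two notches, at the height of their floors (26 mm above the bench); its axes are those of the fixture, so the notches lie 75 mm away on +y and -y. Between fixture and robot a fixed frame of rough bars, up to 45 mm high, lies on the bench; carry things over it.
- bar_grip (a point): Centre of the black grip on the retaining bar. The bar is flat bright steel, 190 (x) x 20 (y) x 12 mm; the grip stands on its middle, 44 mm long (x), 14 mm wide (y), 30 mm high. This point is 27 mm above the bar's underside, the grip's top is 42 mm above it. The bar's long axis is x, z is up. It weighs about 0.25 kg. At the start the bar lies flat on the bench, nearer the robot than the fixture, to the left or right, roughly crosswise (along world y).
- weld (a point): Middle of the weld bead, on its crest. The bead (dark, rippled, about 12 mm wide) runs along y across the loose weld coupon, a flat grey steel piece 110 (x) x 60 (y) x 12 mm that lies on the fixture's base plate with its top 24 mm above the bench; axes those of the coupon. The bead is 55 mm, more or less, to the -x side of the line where the bar goes.
- loupe_lens (a point): Middle of the lens of the hand loupe, half-way up its barrel: aluminium barrel 54 mm across, 26 mm high, axis z (up when right way up), clear lens inside. The black handle points along -x from the barrel. At the start the loupe lies level on the bench, nearer the robot than the fixture and on the other side (left or right) from the bar, its handle pointing roughly to the left (world +y), this point 13 mm above the bench. Weighs about 0.13 kg.
- loupe_grip (a point): Centre of the loupe's handle, 90 mm from the middle of the lens along the loupe's -x and 1 mm higher; axes those of the loupe. The handle is 112 mm long (x), 14 mm wide (y), 18 mm high (z); its underside is 5 mm above the bench when the loupe lies on it. Good place to grip, across its width.
- mark_tip (a point): Tip of the pointer on the height gauge, on the pointer's upper face: the focal height for the lens. The gauge is a 12 mm steel column 210 mm high on a 70 x 70 mm foot, fixed to the bench beside the fixture, left or right; an aluminium collar on it carries the pointer, a thin flat plate that points to -x of the gauge (towards the robot), its tip 55 mm from the column. It stands 115 to 180 mm above the bench and stays where it was set unless pushed.
- gauge: The height gauge, origin at the centre of its foot's underside.
- focus_mark (a joint): Height of the gauge's pointer: 0 = upper face 120 mm above the bench, growing upward, m.
- coupon: The weld coupon (see weld), origin at the centre of its underside, its length along x.
- oil_can: Small green oil can with a thin spout, 172 mm high; it stands on the other side from the gauge, beside the fixture. Leave it alone.
- marker: Black soapstone marker holder, a pen-like stick 120 mm long and 14 mm thick, lying on the bench in front of the robot. Leave it alone.
- nut: Large hex nut, 28 mm across, 18 mm high, lying to the right of the fixture. Leave it alone.
Things that resemble listed ones, but are neither listed nor needed, are in the scene too. What is shaped like the gauge but pink is not meant.

How it is judged:
By the outcome, as a careful person would: the job done as asked, in the order asked, and still so for the second after the job is handed in, while the arm keeps its last pose, push and grip.
It also fails if it takes over 61 s, if anything falls off the work surface, if the arm or the gripper's body presses on something with over 40 N, if the wrist force passes 120 N, or if a joint passes its speed limit or range.

## Working session

There is one attempt and no reset: what is moved stays moved. The work goes in short steps, Python scripts to look and compute and a tool call to move; the robot and the scene stay as the last step left them, time stands still between calls to the robot, and variables do not carry over. Pictures are saved under pics/ and viewed, and the job is handed in when it is done.

Besides the shell and the picture viewer there is one more tool, called after "Request:" by a JSON object that holds its "method" and its "body", one argument or row to a line. send_rows: Moves the arm, as the interface text tells. Its arguments: {"type":"object","properties":{"commands":{"type":"array","items":{"type":"array","items":{"type":"number"}}}},"required":["commands"]}

```bash
ls; mkdir -p pics; cat > h.py <<'E'
import numpy as np, cv2
from scipy.spatial.transform import Rotation as R
from cell import get_obs,get_image,camera_info,finish_job
def snap(n,tag):
    im,d=get_image(n); cv2.imwrite(f'pics/{tag}.png',im[:,:,::-1]); np.save(f'pics/{tag}.npy',d); return im,d
def pt(n,d,u,v,z=None):
    c=camera_info(n);K=np.array(c['mtx']);E=np.array(c['extrinsics'])
    r=np.linalg.inv(K)@[u,v,1]; r=np.array([r[0],-r[1],-1.])
    if z is None:
        p=r*d[int(round(v)),int(round(u))]; return E[:3,:3]@p+E[:3,3]
    w=E[:3,:3]@r; o=E[:3,3]; return o+w*(z-o[2])/w[2]
def proj(n,P):
    c=camera_info(n);K=np.array(c['mtx']);E=np.array(c['extrinsics'])
    p=np.linalg.inv(E)@np.r_[P,1]; q=K@[p[0],-p[1],-p[2]]; return q[:2]/q[2]
def crop(src,dst,u0,v0,u1,v1,k):
    im=cv2.imread(f'pics/{src}.png')[v0:v1,u0:u1]; cv2.imwrite(f'pics/{dst}.png',cv2.resize(im,None,fx=k,fy=k,interpolation=cv2.INTER_CUBIC))
E
python3 - <<'E'
from h import *
for n in('top','side'):
    snap(n,n+'0'); c=camera_info(n); print({k:np.round(v,3).tolist() if not isinstance(v,str) else v for k,v in c.items()})
print(get_obs())
E
```

```text
pics
{'mtx': [[391.576, 0.0, 285.315], [0.0, 391.576, 207.977], [0.0, 0.0, 1.0]], 'extrinsics': [[-0.013, 0.983, -0.184, 0.403], [-1.0, -0.014, -0.003, 0.041], [-0.005, 0.184, 0.983, 1.01], [0.0, 0.0, 0.0, 1.0]]}
{'mtx': [[396.74, 0.0, 279.122], [0.0, 396.74, 209.73], [0.0, 0.0, 1.0]], 'extrinsics': [[0.997, 0.024, -0.071, 0.492], [-0.074, 0.469, -0.88, -0.882], [0.012, 0.883, 0.47, 0.571], [0.0, 0.0, 0.0, 1.0]]}
{'time': 0.1, 'joint_pos': array([ 1.46309325e+00,  3.59286046e-01,  1.11571448e-02, -2.81718402e-04,
       -1.22413584e+00, -2.88088393e-01]), 'joint_vel': array([ 0.00038496, -0.00168399,  0.00481348,  0.00041043,  0.00090646,
        0.00150115]), 'joint_efforts': array([-1.71513024e-03, -5.84764767e+01,  2.94111621e+01,  6.95463762e+00,
       -3.15612750e-03,  7.36509691e-06]), 'tcp_pos': array([0.26011261, 0.62239502, 0.23048402]), 'tcp_rot': array([-3.14142935e+00, -1.48314811e-03, -1.96668383e+00]), 'force': array([ 0.12540075, -0.55743461,  0.06509619]), 'torque': array([-0.01971373,  0.00780304,  0.01996458]), 'finger_gap': 0.08497895814069309}
```

View pics/top0.png

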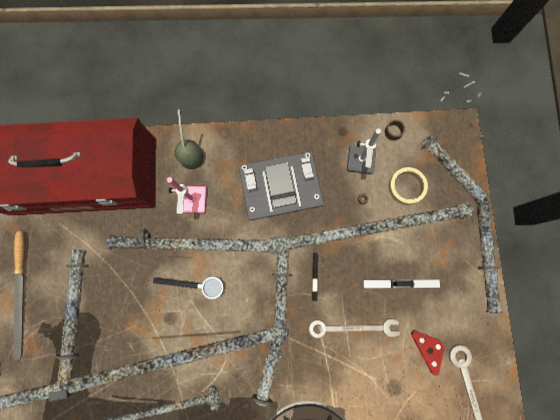

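View pics/side0.png

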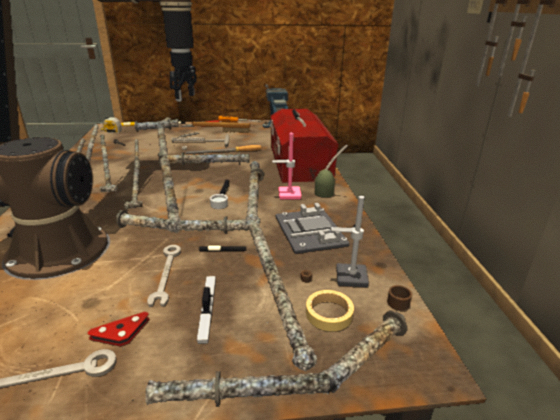

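The top view shows the bar at (402,284), loupe lens at (212,288), fixture at (283,185), real gauge at (362,155) and the pink decoy at (190,195). I'll enlarge those areas.

```bash
python3 - <<'E'
from h import *
crop('top0','c1',235,140,335,225,8)
crop('top0','c2',340,115,440,190,8)
crop('top0','c3',145,265,245,310,8)
crop('top0','c4',355,265,455,310,8)
crop('side0','c5',265,185,385,295,6)
E
```

```text
(no output)
```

View pics/c1.png

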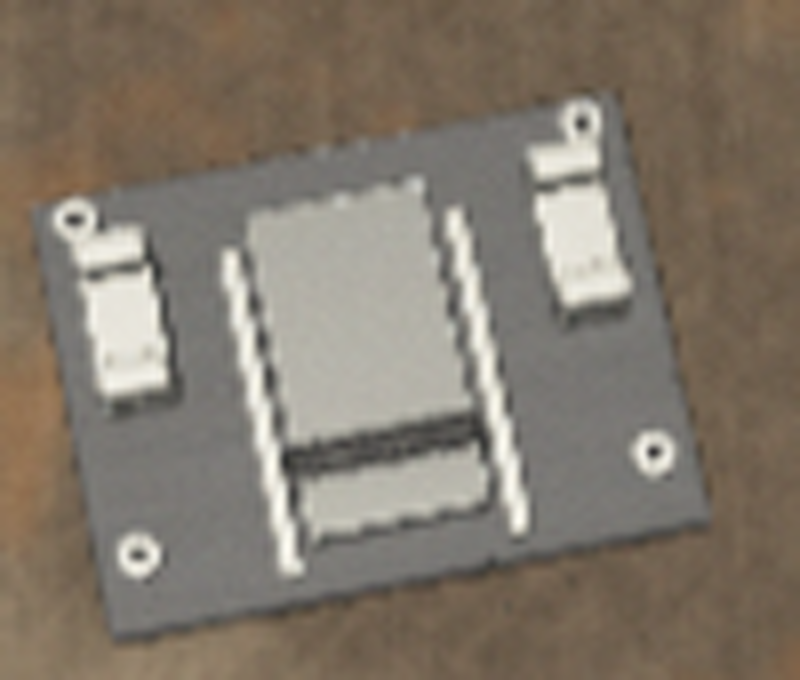

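View pics/c2.png

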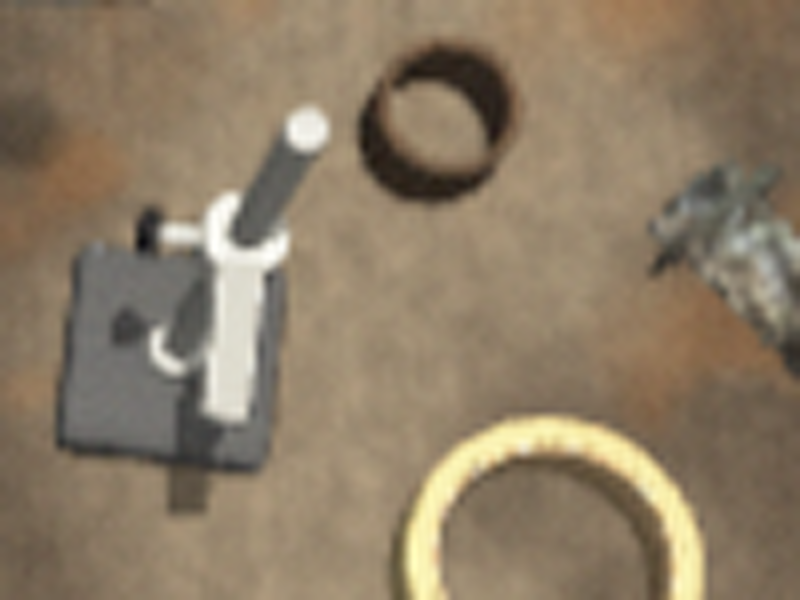

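View pics/c3.png

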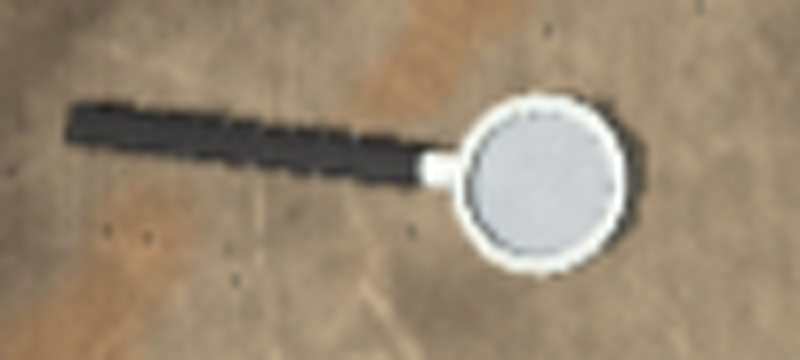

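View pics/c4.png

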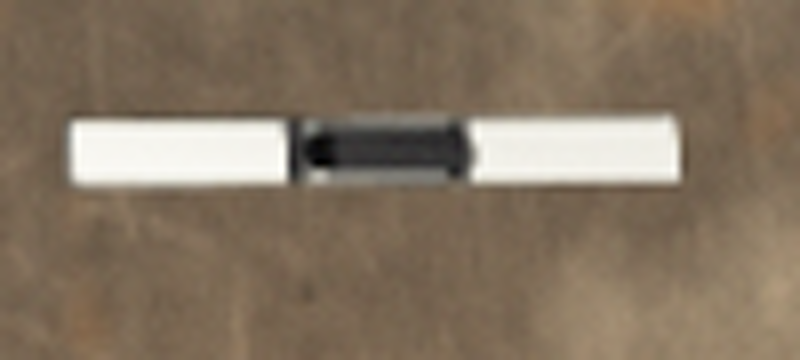

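View pics/c5.png

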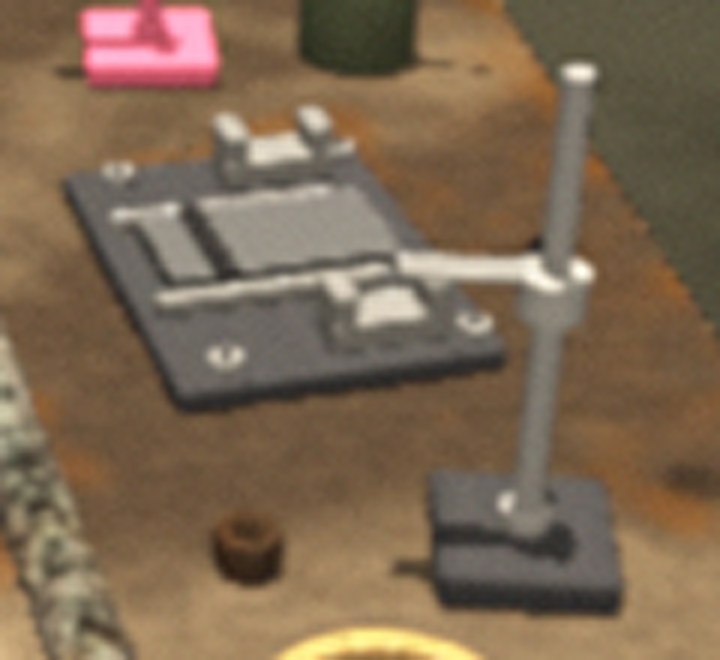

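```bash
cat >> h.py <<'E'
def cp(x,y,u0,v0,k): return (x+.5)/k-.5+u0,(y+.5)/k-.5+v0
def tri(a,b):
    O=[];D=[]
    for n,(u,v) in(('top',a),('side',b)):
        p=pt(n,None,u,v,0.);o=np.array(camera_info(n)['extrinsics'])[:3,3];D.append((p-o)/np.linalg.norm(p-o));O.append(o)
    A=np.c_[D[0],-D[1]];t=np.linalg.lstsq(A,O[1]-O[0],rcond=None)[0]
    return O[0]+t[0]*D[0],O[1]+t[1]*D[1]
E
python3 - <<'E'
from h import *
np.set_printoptions(precision=4,suppress=True)
d=np.load('pics/top0.npy');ds=np.load('pics/side0.npy')
T=lambda x,y,z,c:pt('top',d,*cp(x,y,*c,8),z)
F=(235,140)
q=np.array([T(*p,.012,F) for p in[(38,205),(612,92),(708,520),(115,640)]]);print('plate',q[:,:2],q.mean(0))
# TL,TR,BR,BL : x axis = up(mean top - mean bottom)
ax=(q[0]+q[1]-q[2]-q[3]);ay=(q[0]+q[3]-q[1]-q[2]);print('yaw',np.degrees([np.arctan2(ax[1],ax[0]),np.arctan2(-ay[0],ay[1])]),'size',np.linalg.norm(ax)/2,np.linalg.norm(ay)/2)
for n,p in dict(Lf=(125,310),Rf=(585,235)).items(): print('notchfloor',n,T(*p,.026,F),pt('top',d,*cp(*p,*F,8)))
s=np.array([T(*p,.041,F) for p in[(107,248),(133,378),(565,162),(597,292)]]);print('caps',s)
print('coup',pt('top',d,*cp(350,330,*F,8)))
print('weld',T(383,443,.025,F),pt('top',d,*cp(383,443,*F,8)),'ends',T(288,460,.025,F),T(482,427,.025,F))
B=(355,265)
b=np.array([T(*p,.012,B) for p in[(70,118),(678,115),(682,184),(70,186)]]);print('bar',b,b.mean(0));e=(b[0]+b[3]-b[1]-b[2])/2;print(np.linalg.norm(e),'dir',np.degrees(np.arctan2(e[1],e[0])))
print('bardepth',pt('top',d,*cp(180,150,*B,8)),pt('top',d,*cp(400,150,*B,8)))
L=(145,265)
c=T(540,182,.026,L);h=T(68,125,.023,L);h2=T(420,165,.023,L);print('lens',c,'handle',h,h2,np.degrees(np.arctan2(*(h-c)[[1,0]])))
G=(340,115)
a=cp(225,415,*G,8);bb=cp(400,262,265,185,6);print('tip tri',tri(a,bb)); print(pt('top',d,a[0],a[1]-1),pt('side',ds,bb[0]+2,bb[1]))
E
```

```text
plate [[ 0.7065  0.1642]
 [ 0.7427 -0.0266]
 [ 0.5971 -0.054 ]
 [ 0.5605  0.1382]] [0.6517 0.0554 0.012 ]
yaw [10.3871 10.7683] size 0.14824441594681625 0.19499783049150451
notchfloor Lf [0.6664 0.134  0.026 ] [0.6665 0.134  0.0258]
notchfloor Rf [ 0.6894 -0.0156  0.026 ] [ 0.6893 -0.0156  0.0263]
caps [[ 0.683   0.1384  0.041 ]
 [ 0.6401  0.13    0.041 ]
 [ 0.7095 -0.0089  0.041 ]
 [ 0.6661 -0.0182  0.041 ]]
coup [0.6591 0.0612 0.0244]
weld [0.6213 0.0509 0.025 ] [0.6204 0.0509 0.0292] ends [0.6162 0.0815 0.025 ] [0.6261 0.019  0.025 ]
bar [[ 0.405  -0.1488  0.012 ]
 [ 0.4034 -0.3388  0.012 ]
 [ 0.3822 -0.3382  0.012 ]
 [ 0.3842 -0.1478  0.012 ]] [ 0.3937 -0.2434  0.012 ]
0.19021676878910426 dir 89.46580994124032
bardepth [ 0.3947 -0.183   0.0104] [ 0.3941 -0.2416  0.0448]
lens [0.3906 0.2271 0.026 ] handle [0.4098 0.3746 0.023 ] [0.3962 0.265  0.023 ] 82.56316095215097
tip tri (array([ 0.663 , -0.1494,  0.1303]), array([ 0.6654, -0.1495,  0.131 ]))
[ 0.6649 -0.1491  0.1321] [ 0.6704 -0.1469  0.1293]
```

```bash
cat >> h.py <<'E'
def mv(p,yaw,rp=(np.pi,0)):
    o=get_obs();Rc=R.from_euler('xyz',o['tcp_rot']);Rt=R.from_euler('xyz',[rp[0],rp[1],np.radians(yaw)])
    s=Rc.inv().apply(np.array(p)-o['tcp_pos']);r=(Rc.inv()*Rt).as_rotvec(degrees=True)
    print('t',round(o['time'],2),'tcp',np.round(o['tcp_pos'],4),'rpy',np.round(np.degrees(o['tcp_rot']),2),'F',np.round(o['force'],1),'gap',round(o['finger_gap'],4));print('shift',np.round(s,4),np.linalg.norm(s).round(3),'rot',np.round(r,2))
E
python3 -c "
from h import *
mv((.46,.2,.23),-140)"
```

```text
t 0.1 tcp [0.2601 0.6224 0.2305] rpy [-1.7999e+02 -8.0000e-02 -1.1268e+02] F [ 0.1 -0.6  0.1] gap 0.085
shift [ 0.3126 -0.3473  0.001 ] 0.467 rot [-0.03 -0.08 27.32]
```

Request:
{"method": "send_rows", "body": {
  "commands": [
    [0.3126, -0.3473, 0, 0, 0, 27.3, 0.06],
    [0.3126, -0.3473, 0, 0, 0, 27.3, 0.06],
    [0.3126, -0.3473, 0, 0, 0, 27.3, 0.06],
    [0.3126, -0.3473, 0, 0, 0, 27.3, 0.06],
    [0.3126, -0.3473, 0, 0, 0, 27.3, 0.06],
    [0.3126, -0.3473, 0, 0, 0, 27.3, 0.06],
    [0.3126, -0.3473, 0, 0, 0, 27.3, 0.06],
    [0.3126, -0.3473, 0, 0, 0, 27.3, 0.06],
    [0.3126, -0.3473, 0, 0, 0, 27.3, 0.06],
    [0.3126, -0.3473, 0, 0, 0, 27.3, 0.06]
  ]
}}

```text
time: 1.1
tcp_pos: [0.4607, 0.1969, 0.2312]
tcp_rot: [-3.142, -0.001, -2.446]
force: [0.4, 0.6, 0.3]
finger_gap: 0.0602
```

```bash
python3 -c "
from h import *
mv((.41,-.235,.15),179.5);print(get_obs()['joint_pos'])"
```

```text
t 1.1 tcp [0.4607 0.1969 0.2312] rpy [-1.8000e+02 -4.0000e-02 -1.4013e+02] F [0.4 0.6 0.3] gap 0.0602
shift [ 0.3158 -0.299   0.0814] 0.442 rot [-2.000e-02 -4.000e-02  4.037e+01]
[ 7.96766113e-01  7.03207996e-02 -3.62427076e-01  9.67089571e-06
 -1.13872451e+00 -1.00820823e-01]
```

Request:
{"method": "send_rows", "body": {
  "commands": [
    [0.3158, -0.299, 0.08, 0, 0, 40.4, 0.06],
    [0.3158, -0.299, 0.08, 0, 0, 40.4, 0.06],
    [0.3158, -0.299, 0.08, 0, 0, 40.4, 0.06],
    [0.3158, -0.299, 0.08, 0, 0, 40.4, 0.06],
    [0.3158, -0.299, 0.08, 0, 0, 40.4, 0.06],
    [0.3158, -0.299, 0.08, 0, 0, 40.4, 0.06],
    [0.3158, -0.299, 0.08, 0, 0, 40.4, 0.06],
    [0.3158, -0.299, 0.08, 0, 0, 40.4, 0.06],
    [0.3158, -0.299, 0.08, 0, 0, 40.4, 0.06],
    [0.3158, -0.299, 0.08, 0, 0, 40.4, 0.06]
  ]
}}

```text
time: 2.1
tcp_pos: [0.4086, -0.2351, 0.1498]
tcp_rot: [3.141, -0.003, 3.13]
force: [-0.3, 0.5, -1.6]
finger_gap: 0.06
```

```bash
python3 -c "
from h import *
mv((.394,-.2434,.09),179.5);print(get_obs()['joint_pos'])
for n in('top','side'):
    snap(n,n+'1');q=proj(n,get_obs()['tcp_pos']);print(n,q)
crop('top1','d1',340,230,460,320,6)
crop('side1','d2',150,200,270,350,5)
"
```

```text
t 2.1 tcp [ 0.4086 -0.2351  0.1498] rpy [179.99  -0.18 179.32] F [-0.3  0.5 -1.6] gap 0.06
shift [ 0.0143 -0.0084  0.0598] 0.062 rot [ 0.01 -0.18 -0.18]
[-1.03161086e-01  9.69497127e-02 -5.36786716e-01  5.61232489e-05
 -9.40156658e-01  9.11745079e-02]
top [414.73185724 276.49264965]
side [208.94952906 245.08531369]
```

View pics/d1.png

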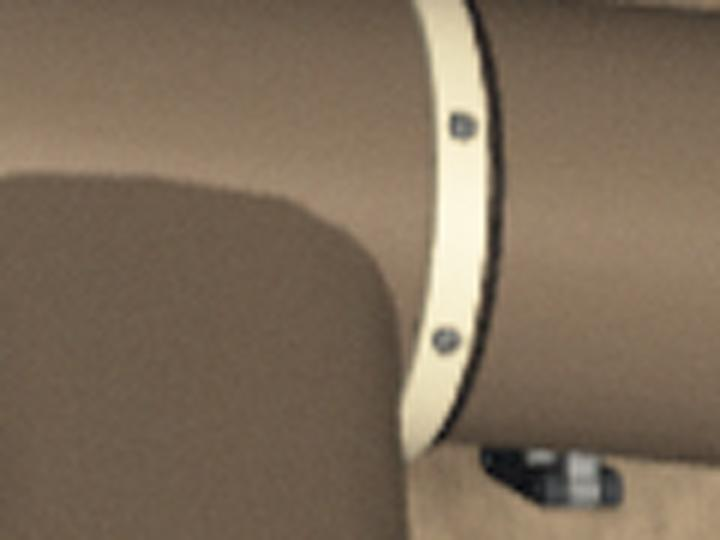

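View pics/d2.png

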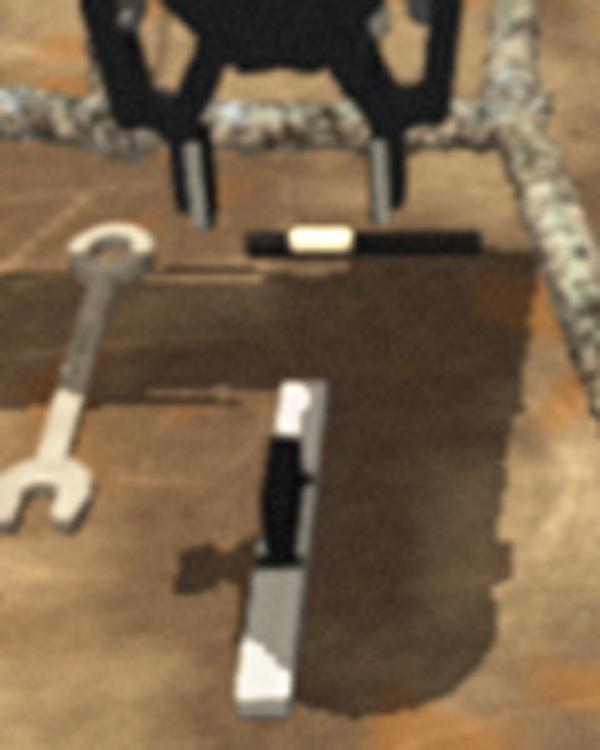

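Request:
{"method": "send_rows", "body": {
  "commands": [
    [0.0143, -0.0084, 0.055, 0, -0.18, -0.2, 0.06],
    [0.0143, -0.0084, 0.055, 0, -0.18, -0.2, 0.06],
    [0.0143, -0.0084, 0.055, 0, -0.18, -0.2, 0.06],
    [0.0143, -0.0084, 0.055, 0, -0.18, -0.2, 0.06]
  ]
}}

```text
time: 2.6
tcp_pos: [0.3978, -0.2395, 0.0977]
tcp_rot: [-3.141, 0.005, 3.14]
force: [0.9, 0.6, 0.8]
finger_gap: 0.0598
```

```bash
python3 -c "
from h import *
mv((.394,-.2434,.018),179.5)
snap('side','side2');snap('top','top2')
crop('side2','d2',150,220,270,350,5)
crop('top2','d1',340,230,460,320,6)
print(proj('side',(.3937,-.2434,.042)),proj('side',(.3937,-.2434,.012)))
"
```

```text
t 2.6 tcp [ 0.3978 -0.2395  0.0977] rpy [-179.96    0.26  179.93] F [0.9 0.6 0.8] gap 0.0598
shift [ 0.0042 -0.0039  0.0797] 0.08 rot [-0.04  0.26  0.43]
[204.28951513 293.41539308] [205.40273506 304.82304396]
```

View pics/d2.png

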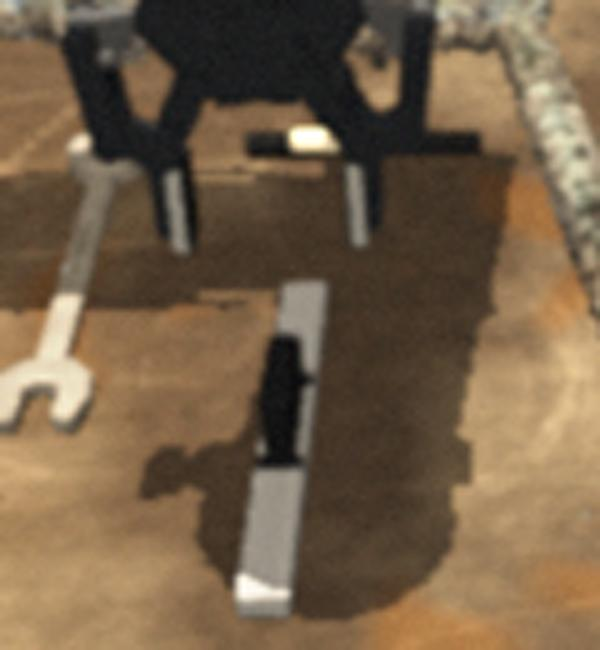

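```bash
python3 -c "
from h import *
mv((.3955,-.2434,.018),179.5)
"
```

```text
t 2.7 tcp [ 0.3981 -0.2396  0.0979] rpy [-179.96    0.34  179.91] F [-0.8 -0.1  0.2] gap 0.0604
shift [ 0.003  -0.0037  0.0799] 0.08 rot [-0.04  0.34  0.41]
```

Request:
{"method": "send_rows", "body": {
  "commands": [
    [0.003, -0.0037, 0.04, 0, 0.34, 0.4, 0.06],
    [0.003, -0.0037, 0.0799, 0, 0.34, 0.4, 0.06],
    [0.003, -0.0037, 0.0799, 0, 0.34, 0.4, 0.06],
    [0.003, -0.0037, 0.0799, 0, 0.34, 0.4, 0.06],
    [0.003, -0.0037, 0.0799, 0, 0.34, 0.4, 0.06]
  ]
}}

```text
time: 3.2
tcp_pos: [0.3953, -0.2438, 0.0184]
tcp_rot: [-3.141, 0.0, 3.132]
force: [-0.0, 0.5, 0.3]
finger_gap: 0.0602
```

```bash
python3 -c "
from h import *
mv((.3955,-.2434,.018),179.5)
snap('side','side3')
mv((.3955,-.2434,.018),179.5)
crop('side3','d2',150,220,270,350,5)
"
```

```text
t 3.2 tcp [ 0.3953 -0.2438  0.0184] rpy [-1.7996e+02  1.0000e-02  1.7947e+02] F [-0.   0.5  0.3] gap 0.0602
shift [-0.0002  0.0004  0.0004] 0.001 rot [-0.04  0.01 -0.03]
t 3.25 tcp [ 0.3953 -0.2438  0.0185] rpy [-1.7996e+02  5.0000e-02  1.7946e+02] F [-0.5 -0.1 -0.2] gap 0.0602
shift [-0.0002  0.0004  0.0005] 0.001 rot [-0.04  0.05 -0.04]
```

View pics/d2.png

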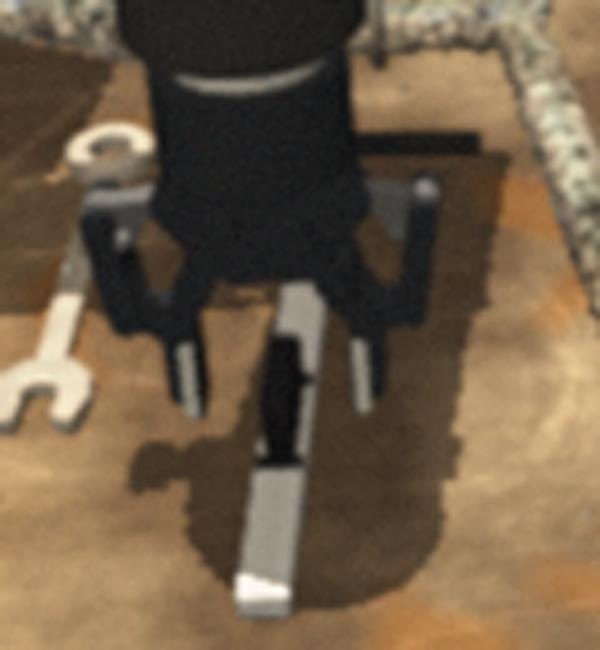

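The fingers straddle the grip (side crop, about (283,400) between tips (193,410) and (363,408)), so I'll close on it.

Request:
{"method": "send_rows", "body": {
  "commands": [
    [0, 0, 0, 0, 0, 0, 0.0],
    [0, 0, 0, 0, 0, 0, 0.0],
    [0, 0, 0, 0, 0, 0, 0.0],
    [0, 0, 0, 0, 0, 0, 0.0],
    [0, 0, 0, 0, 0, 0, 0.0],
    [0, 0, 0, 0, 0, 0, 0.0],
    [0, 0, 0, 0, 0, 0, 0.0],
    [0, 0, 0, 0, 0, 0, 0.0]
  ]
}}

```text
time: 4.05
tcp_pos: [0.3941, -0.2437, 0.0172]
tcp_rot: [-3.141, -0.002, 3.132]
force: [-1.5, 1.9, 7.8]
finger_gap: 0.0129
```

```bash
python3 -c "
from h import *
mv((.3955,-.2434,.15),179.5)
"
```

```text
t 4.05 tcp [ 0.3941 -0.2437  0.0172] rpy [-1.7998e+02 -9.0000e-02  1.7944e+02] F [-1.5  1.9  7.8] gap 0.0129
shift [-0.0012  0.0003 -0.1328] 0.133 rot [-0.02 -0.09 -0.06]
```

Request:
{"method": "send_rows", "body": {
  "commands": [
    [0, 0, -0.02, 0, 0, 0, 0.0],
    [0, 0, -0.05, 0, 0, 0, 0.0],
    [0, 0, -0.09, 0, 0, 0, 0.0],
    [0, 0, -0.13, 0, 0, 0, 0.0],
    [0, 0, -0.13, 0, 0, 0, 0.0],
    [0, 0, -0.13, 0, 0, 0, 0.0],
    [0, 0, -0.13, 0, 0, 0, 0.0]
  ]
}}

```text
time: 4.75
tcp_pos: [0.3927, -0.2432, 0.1452]
tcp_rot: [3.141, -0.005, 3.131]
force: [1.3, 0.1, -3.8]
finger_gap: 0.0126
```

```bash
python3 -c "
from h import *
snap('side','side4')
snap('top','top4')
mv((.60,0.03,.15),190.4)
crop('side4','d2',150,120,310,320,4)
crop('top4','d1',340,200,480,310,5)
"
```

```text
t 4.85 tcp [ 0.3928 -0.2434  0.145 ] rpy [179.96  -0.33 179.41] F [-0.1 -0.1 -3.1] gap 0.0129
shift [-0.2043  0.2755 -0.006 ] 0.343 rot [  0.07  -0.32 -10.99]
```

View pics/d2.png

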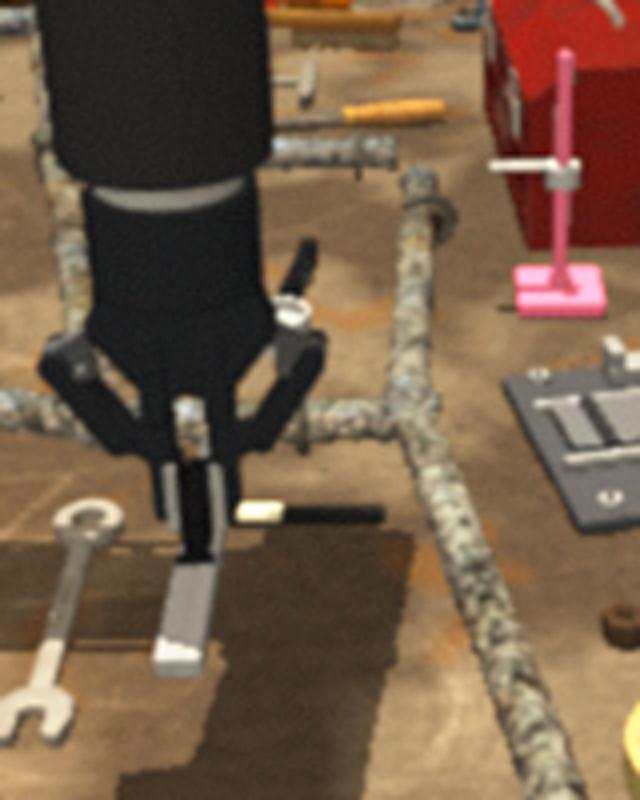

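View pics/d1.png

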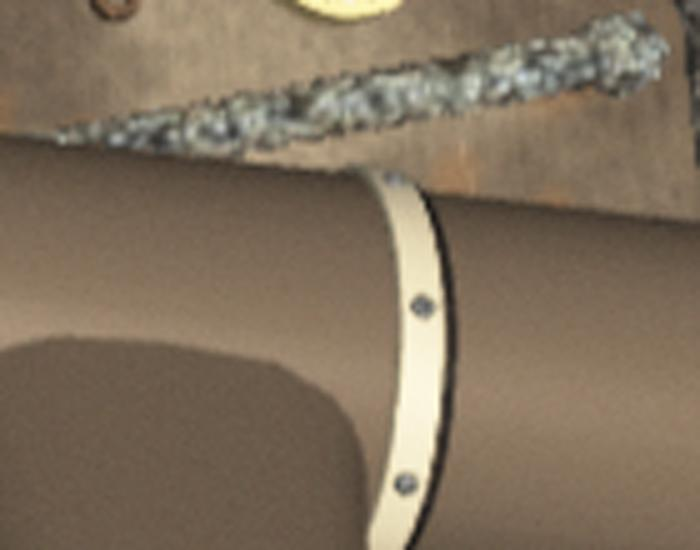

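```bash
python3 -c "
from h import *
for y in (-.095,.0):
  for x in(-.01,.01):
    for z in (.128,.140): print(x,y,z,(proj('side',(.3928+x,-.2434+y,z))-[150,120])*4)
print(proj('side',(.6755,.060,.026)),proj('top',(.6755,.060,.026)))
r=lambda a:(np.cos(a),np.sin(a))
# side-view check of support caps
c,s=r(np.radians(10.4))
for y in(-.075,.075):
  for x in(-.0275,-.015,.015,.0275):
    print(x,y,(proj('side',(.6755+c*x-s*y,.060+s*x+c*y,.041))-[265,185])*6)
"
```

```text
-0.01 -0.095 0.128 [155.62314742 682.56333132]
-0.01 -0.095 0.14 [152.94423215 660.29970009]
0.01 -0.095 0.128 [202.91165115 680.76011616]
0.01 -0.095 0.14 [200.63361155 658.5283653 ]
-0.01 0.0 0.128 [180.53598031 554.2580401 ]
-0.01 0.0 0.14 [178.33861747 533.49804118]
0.01 0.0 0.128 [222.60227538 552.89115719]
0.01 0.0 0.14 [220.7218485  532.15994667]
[317.7007727  222.16424675] [278.68603566 174.52697965]
-0.0275 -0.075 [316.34824319 284.68814131]
-0.015 -0.075 [343.82365806 281.15436306]
0.015 -0.075 [409.14240451 272.75332649]
0.0275 -0.075 [436.10243577 269.28583482]
-0.0275 0.075 [211.93822926 127.36839821]
-0.015 0.075 [236.62131708 124.61784772]
0.015 0.075 [295.36343827 118.07194182]
0.0275 0.075 [319.63436354 115.36732051]
```

```bash
python3 -c "
from h import *
mv((.47,0.05,.15),190.4)
"
```

```text
t 4.85 tcp [ 0.3928 -0.2434  0.145 ] rpy [179.96  -0.33 179.41] F [-0.1 -0.1 -3.1] gap 0.0129
shift [-0.0741  0.2941 -0.0053] 0.303 rot [  0.07  -0.32 -10.99]
```

Request:
{"method": "send_rows", "body": {
  "commands": [
    [-0.01, 0.04, -0.0053, 0, -0.3, -2, 0.0],
    [-0.02, 0.08, -0.0053, 0, -0.3, -4, 0.0],
    [-0.03, 0.12, -0.0053, 0, -0.3, -6, 0.0],
    [-0.04, 0.16, -0.0053, 0, -0.3, -7.5, 0],
    [-0.05, 0.2, -0.0053, 0, -0.3, -9, 0.0],
    [-0.06, 0.24, -0.0053, 0, -0.3, -10, 0],
    [-0.07, 0.275, -0.0053, 0, -0.3, -11, 0],
    [-0.0741, 0.2941, -0.0053, 0, -0.3, -11, 0.0],
    [-0.0741, 0.2941, -0.0053, 0, -0.3, -11, 0.0]
  ]
}}

```text
time: 5.75
tcp_pos: [0.4712, 0.0518, 0.1502]
tcp_rot: [-3.141, 0.001, -2.957]
force: [-0.1, 0.1, -3.0]
finger_gap: 0.0128
```

```bash
python3 -c "
from h import *
mv((.6755,0.06,.11),190.4)
"
```

```text
t 5.75 tcp [0.4712 0.0518 0.1502] rpy [-1.7996e+02  3.0000e-02 -1.6942e+02] F [-0.1  0.1 -3. ] gap 0.0128
shift [-0.2023 -0.0294  0.0404] 0.208 rot [-0.04  0.03  0.18]
```

Request:
{"method": "send_rows", "body": {
  "commands": [
    [-0.04, -0.006, 0.0, 0, 0, 0.2, 0.0],
    [-0.08, -0.012, 0, 0, 0, 0.2, 0.0],
    [-0.12, -0.018, 0.01, 0, 0, 0.2, 0.0],
    [-0.16, -0.024, 0.02, 0, 0, 0.2, 0.0],
    [-0.19, -0.028, 0.04, 0, 0, 0.2, 0.0],
    [-0.2023, -0.0294, 0.04, 0, 0, 0.2, 0.0],
    [-0.2023, -0.0294, 0.04, 0, 0, 0.2, 0.0],
    [-0.2023, -0.0294, 0.04, 0, 0, 0.2, 0.0]
  ]
}}

```text
time: 6.55
tcp_pos: [0.6744, 0.0567, 0.1104]
tcp_rot: [-3.141, -0.0, -2.964]
force: [-0.9, 0.2, -3.1]
finger_gap: 0.0129
```

```bash
python3 -c "
from h import *
snap('side','side5')
snap('top','top5')
mv((.6755,0.06,.08),190.4)
crop('side5','d2',255,150,385,270,6)
crop('top5','d1',225,120,345,220,6)
"
```

```text
t 6.65 tcp [0.6744 0.0571 0.1119] rpy [ 1.8000e+02  1.0000e-01 -1.6979e+02] F [ 0.6  0.2 -3.2] gap 0.0127
shift [-0.0015  0.0027  0.0319] 0.032 rot [ 0.    0.1  -0.19]
```

View pics/d2.png

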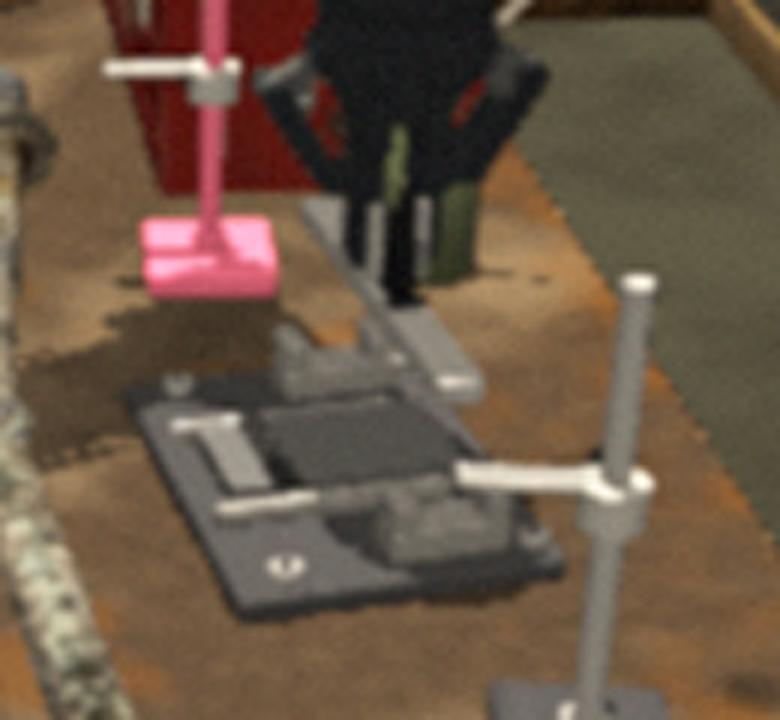

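View pics/d1.png

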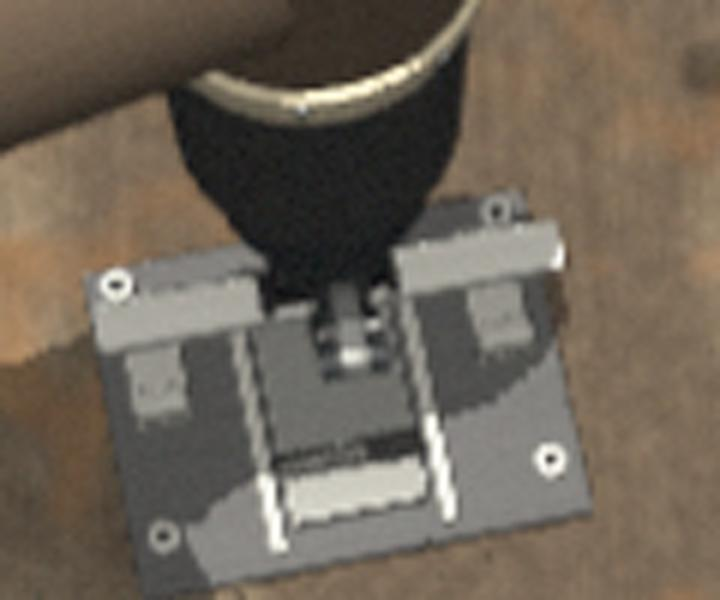

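```bash
python3 -c "
from h import *
np.set_printoptions(precision=4,suppress=True)
q=np.array([pt('top',None,*cp(*p,225,120,6),.1067) for p in[(94,312),(552,222),(563,268),(103,352)]])
print(q,q.mean(0));e=(q[0]+q[3]-q[1]-q[2])/2;print(np.linalg.norm(e),np.degrees(np.arctan2(e[1],e[0]))-90, np.linalg.norm(q[0]-q[3]),np.linalg.norm(q[1]-q[2]))
d=np.load('pics/top5.npy')
for p in[(150,315),(480,255)]: print(pt('top',d,*cp(*p,225,120,6)))
# side: near end bottom corners
"

```

```text
[[ 0.6618  0.1502  0.1067]
 [ 0.6964 -0.0331  0.1067]
 [ 0.6772 -0.0369  0.1067]
 [ 0.6453  0.1465  0.1067]] [0.6701 0.0567 0.1067]
0.18635256141970505 10.277570674531432 0.016900634888418944 0.019589514957577246
[0.6599 0.1278 0.1076]
[ 0.6834 -0.004   0.1057]
```

```bash
python3 -c "
from h import *
mv((.6782,0.0604,.068),190.5)
"
```

```text
t 6.65 tcp [0.6744 0.0571 0.1119] rpy [ 1.8000e+02  1.0000e-01 -1.6979e+02] F [ 0.6  0.2 -3.2] gap 0.0127
shift [-0.0042  0.0026  0.0439] 0.044 rot [ 0.    0.1  -0.29]
```

Request:
{"method": "send_rows", "body": {
  "commands": [
    [-0.0042, 0.0026, 0.022, 0, 0.1, -0.3, 0.0],
    [-0.0042, 0.0026, 0.0439, 0, 0.1, -0.3, 0.0],
    [-0.0042, 0.0026, 0.0439, 0, 0.1, -0.3, 0.0],
    [-0.0042, 0.0026, 0.0439, 0, 0.1, -0.3, 0.0],
    [-0.0042, 0.0026, 0.0439, 0, 0.1, -0.3, 0.0]
  ]
}}

```text
time: 7.15
tcp_pos: [0.6798, 0.0609, 0.0699]
tcp_rot: [3.142, 0.003, -2.957]
force: [0.3, 0.1, -3.4]
finger_gap: 0.0127
```

```bash
python3 -c "
from h import *
snap('side','side6')
snap('top','top6')
mv((.6782,0.0604,.045),190.5)
crop('side6','d2',275,175,375,255,8)
crop('top6','d1',230,135,330,220,8)
"
```

```text
t 7.25 tcp [0.6798 0.061  0.0698] rpy [ 179.99    0.18 -169.46] F [-0.   0.2 -2.3] gap 0.0128
shift [ 0.0018 -0.0003  0.0248] 0.025 rot [0.01 0.18 0.04]
```

View pics/d2.png

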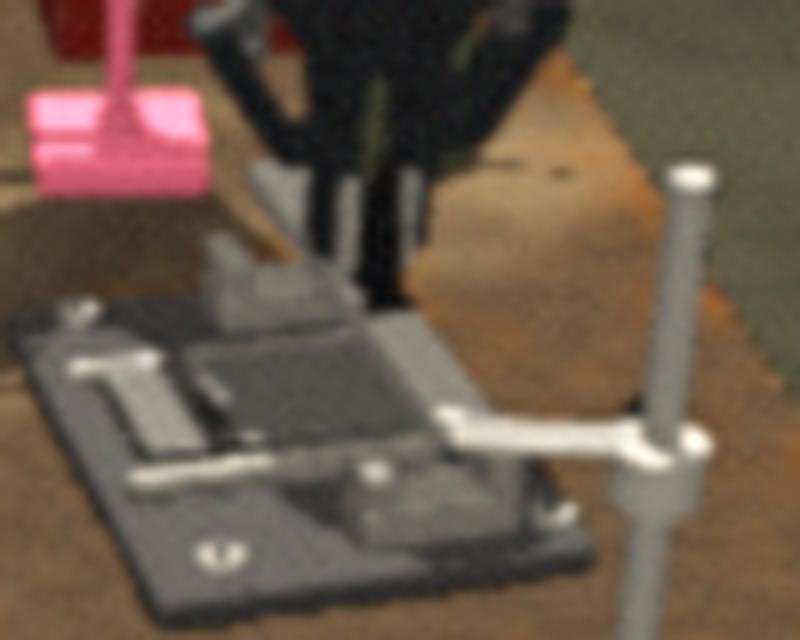

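View pics/d1.png

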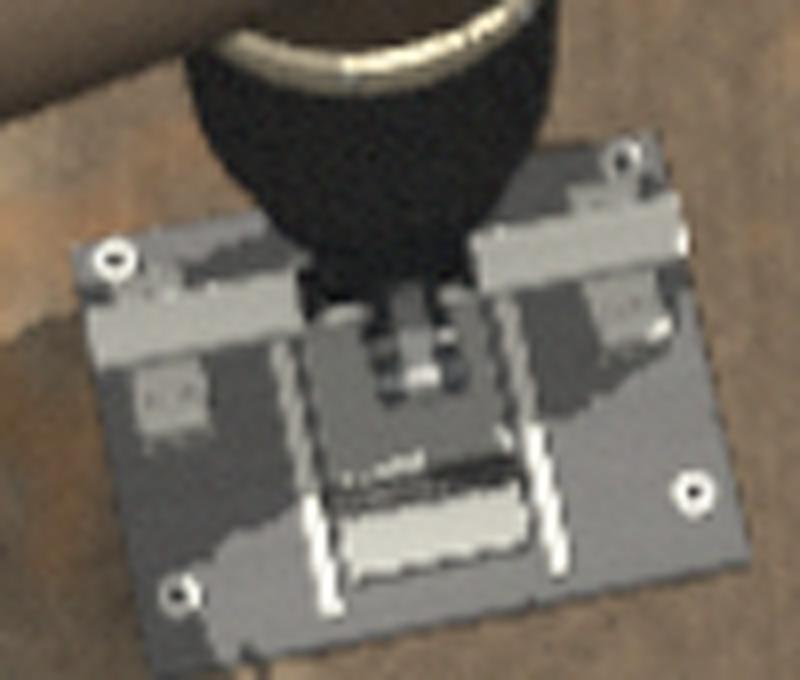

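```bash
python3 -c "
from h import *
np.set_printoptions(precision=4,suppress=True)
q=np.array([pt('top',None,*cp(*p,230,135,8),.0646) for p in[(87,315),(675,193),(687,254),(101,370)]])
print(q,q.mean(0));e=(q[0]+q[3]-q[1]-q[2])/2;print(np.linalg.norm(e),np.degrees(np.arctan2(e[1],e[0]))-90, np.linalg.norm(q[0]-q[3]),np.linalg.norm(q[1]-q[2]))
d=np.load('pics/top6.npy')
for p in[(180,318),(580,240)]: print(pt('top',d,*cp(*p,230,135,8)))
"

```

```text
[[ 0.6677  0.1548  0.0646]
 [ 0.7046 -0.0298  0.0646]
 [ 0.6847 -0.033   0.0646]
 [ 0.65    0.1503  0.0646]] [0.6768 0.0606 0.0646]
0.18733604178181734 11.02103822293492 0.018323209347381665 0.020200400205116858
[0.6664 0.1257 0.0644]
[0.6901 0.0004 0.0634]
```

Request:
{"method": "send_rows", "body": {
  "commands": [
    [0.0013, -0.0003, 0.01, 0, 0.1, 0.1, 0.0],
    [0.0013, -0.0003, 0.018, 0, 0.1, 0.1, 0.0],
    [0.0013, -0.0003, 0.023, 0, 0.1, 0.1, 0.0],
    [0.0013, -0.0003, 0.025, 0, 0.1, 0.1, 0.0],
    [0.0013, -0.0003, 0.025, 0, 0.1, 0.1, 0.0]
  ]
}}

```text
time: 7.75
tcp_pos: [0.6776, 0.0601, 0.0433]
tcp_rot: [-3.141, -0.002, -2.959]
force: [-3.6, -0.4, 2.6]
finger_gap: 0.0133
```

```bash
python3 -c "
from h import *
snap('top','top7')
mv((.6785,0.0605,.0435),190.5)
crop('top7','d1',230,135,330,220,8)
"
```

```text
t 7.8 tcp [0.6776 0.0601 0.0433] rpy [-1.7998e+02 -1.0000e-01 -1.6956e+02] F [-4.  -0.9  4. ] gap 0.0127
shift [-0.0009  0.0002 -0.0002] 0.001 rot [-0.02 -0.1  -0.06]
```

View pics/d1.png

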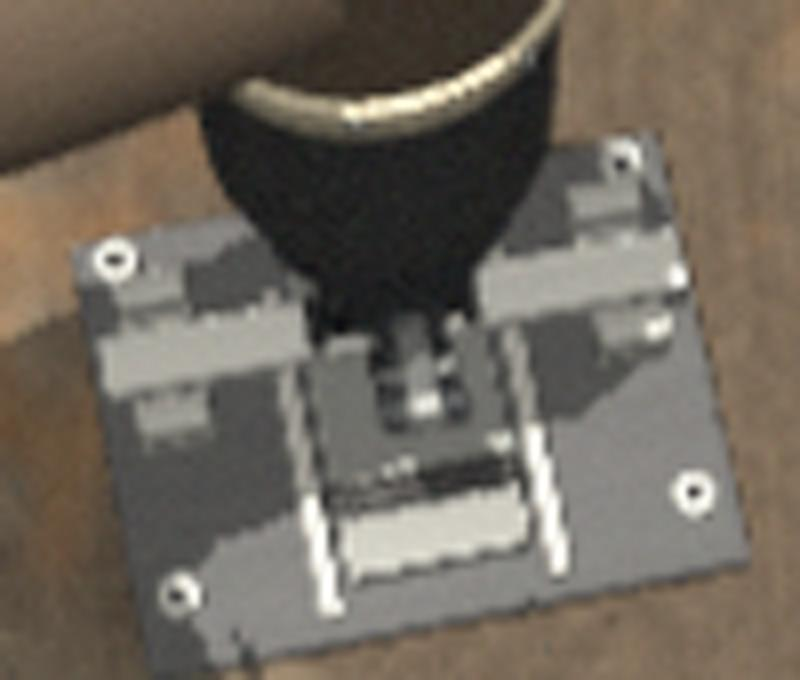

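```bash
python3 -c "
from h import *
np.set_printoptions(precision=4,suppress=True)
q=np.array([pt('top',None,*cp(*p,230,135,8),.038) for p in[(99,340),(671,231),(684,291),(110,397)]])
print(q,q.mean(0))
p=np.array([pt('top',None,*cp(*p,230,135,8),.012) for p in[(72,244),(654,132),(748,562),(150,676)]])
print(p,p.mean(0))
crop('side7' if 0 else 'side6','x',0,0,9,9,1)
mv((.678,0.0605,.15),190.5)
"

```

```text
[[ 0.6669  0.154   0.038 ]
 [ 0.7004 -0.0301  0.038 ]
 [ 0.6803 -0.0338  0.038 ]
 [ 0.648   0.1504  0.038 ]] [0.6739 0.0601 0.038 ]
[[ 0.7069  0.1662  0.012 ]
 [ 0.7427 -0.0273  0.012 ]
 [ 0.5964 -0.054   0.012 ]
 [ 0.5618  0.1398  0.012 ]] [0.6519 0.0562 0.012 ]
t 7.8 tcp [0.6776 0.0601 0.0433] rpy [-179.98   -0.1  -169.56] F [-4.  -0.9  4. ] gap 0.0127
shift [-0.0003  0.0003 -0.1067] 0.107 rot [-0.02 -0.1  -0.06]
```

Request:
{"method": "send_rows", "body": {
  "commands": [
    [0, 0, 0, 0, 0, 0, 0.02],
    [0, 0, 0, 0, 0, 0, 0.04],
    [0, 0, 0, 0, 0, 0, 0.045],
    [0, 0, 0, 0, 0, 0, 0.045],
    [0, 0, 0, 0, 0, 0, 0.045],
    [0, 0, -0.03, 0, 0, 0, 0.045],
    [0, 0, -0.06, 0, 0, 0, 0.045],
    [0, 0, -0.1, 0, 0, 0, 0.045],
    [0, 0, -0.14, 0, 0, 0, 0.045],
    [0, 0, -0.17, 0, 0, 0, 0.045]
  ]
}}

```text
time: 8.8
tcp_pos: [0.6787, 0.0603, 0.2162]
tcp_rot: [-3.142, 0.002, -2.959]
force: [1.3, 0.4, -0.6]
finger_gap: 0.0449
```

```bash
python3 -c "
from h import *
mv((.5,0.2,.21),172.6)
print(get_obs()['joint_pos'])
"
```

```text
t 8.8 tcp [0.6787 0.0603 0.2162] rpy [-1.8000e+02  1.0000e-01 -1.6957e+02] F [ 1.3  0.4 -0.6] gap 0.0449
shift [0.1504 0.1698 0.0059] 0.227 rot [1.000e-02 1.000e-01 1.783e+01]
[ 3.74138390e-01  3.76741573e-01  4.13512097e-03  3.61412798e-04
 -1.19654212e+00 -1.92166306e-01]
```

Request:
{"method": "send_rows", "body": {
  "commands": [
    [0.1504, 0.1698, 0.005, 0, 0, 17.8, 0.05],
    [0.1504, 0.1698, 0.005, 0, 0, 17.8, 0.05],
    [0.1504, 0.1698, 0.005, 0, 0, 17.8, 0.05],
    [0.1504, 0.1698, 0.005, 0, 0, 17.8, 0.05],
    [0.1504, 0.1698, 0.005, 0, 0, 17.8, 0.05],
    [0.1504, 0.1698, 0.005, 0, 0, 17.8, 0.05],
    [0.1504, 0.1698, 0.005, 0, 0, 17.8, 0.05]
  ]
}}

```text
time: 9.5
tcp_pos: [0.4992, 0.2006, 0.2088]
tcp_rot: [3.141, -0.0, 3.015]
force: [-0.1, 0.4, 0.1]
finger_gap: 0.0504
```

```bash
python3 -c "
from h import *
mv((.404,0.3163,.1),172.6)
print(get_obs()['joint_pos'])
im,d=snap('top','top8');snap('side','side8')
crop('side8','d2',265,175,385,265,6)
crop('top8','d1',230,135,330,220,8)
d0=np.load('pics/top0.npy');print('pink',pt('top',d0,195,205))
"
```

```text
t 9.5 tcp [0.4992 0.2006 0.2088] rpy [ 1.7998e+02 -1.0000e-02  1.7273e+02] F [-0.1  0.4  0.1] gap 0.0504
shift [0.1091 0.1026 0.1089] 0.185 rot [ 0.02 -0.01  0.13]
[ 7.46355193e-01  1.50342830e-01 -3.23208515e-01 -4.33945786e-04
 -1.09702438e+00 -8.72995981e-01]
pink [0.59961303 0.27722341 0.01768538]
```

View pics/d2.png

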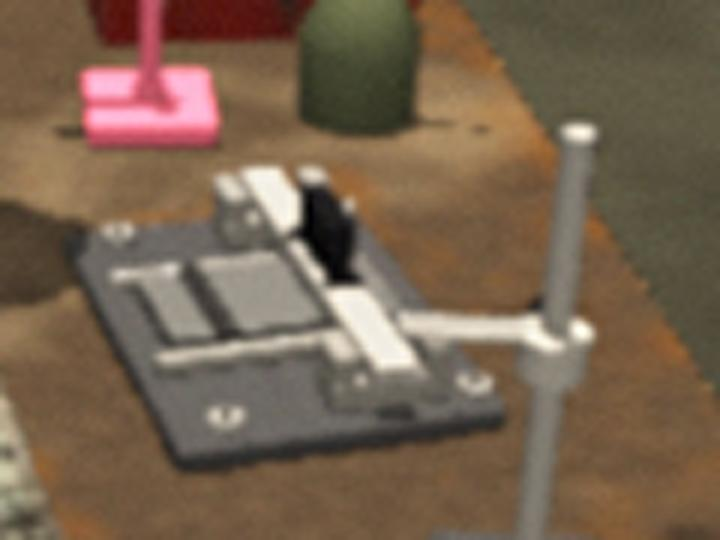

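View pics/d1.png

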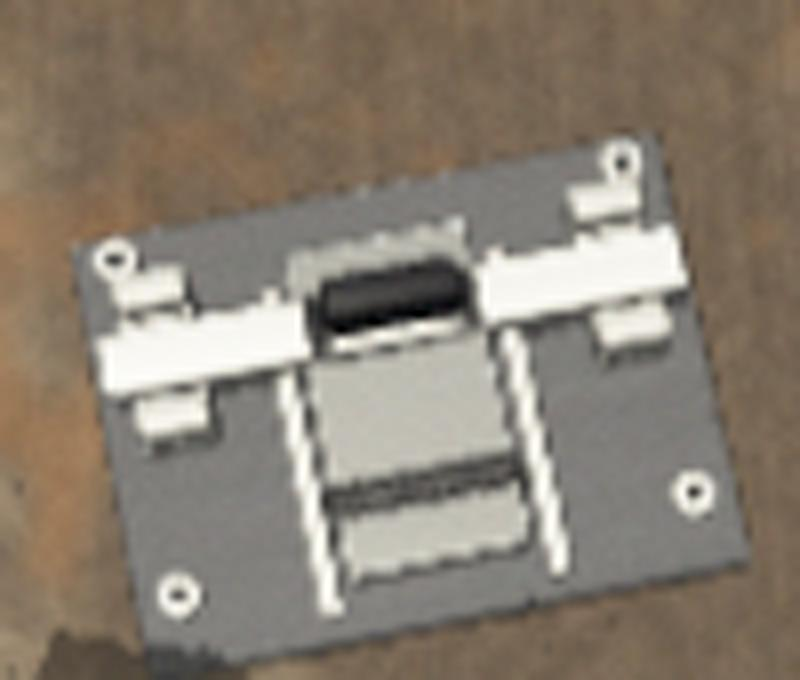

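The bar lies flat in both notches with its grip centred (grip at crop x≈393, support midpoint ≈395). Next is the loupe.

Request:
{"method": "send_rows", "body": {
  "commands": [
    [0.1091, 0.1026, 0.0, 0, 0, 0.1, 0.05],
    [0.1091, 0.1026, 0.05, 0, 0, 0.1, 0.05],
    [0.1091, 0.1026, 0.1, 0, 0, 0.1, 0.05],
    [0.1091, 0.1026, 0.1089, 0, 0, 0.1, 0.05],
    [0.1091, 0.1026, 0.1089, 0, 0, 0.1, 0.05],
    [0.1091, 0.1026, 0.1089, 0, 0, 0.1, 0.05]
  ]
}}

```text
time: 10.2
tcp_pos: [0.4046, 0.3153, 0.0984]
tcp_rot: [-3.138, -0.002, 3.011]
force: [0.4, -0.5, -0.2]
finger_gap: 0.0503
```

```bash
python3 -c "
from h import *
d=np.load('pics/top8.npy')
for p in[(130,360),(270,335),(510,285),(650,258)]: print(pt('top',d,*cp(*p,230,135,8))[2])
im,d=snap('top','top9');snap('side','side9')
mv((.404,0.3163,.06),172.6)
print(proj('side',get_obs()['tcp_pos']),proj('side',(.404,.3163,.014)))
crop('side9','d2',180,100,280,220,6)
crop('top9','d1',135,250,235,320,8)
"
```

```text
0.03939930779345002
0.03686867472899247
0.03985380671901895
0.037435930588501365
t 10.3 tcp [0.4057 0.3159 0.1004] rpy [179.97  -0.   172.48] F [-0.2 -0.   0.8] gap 0.0501
shift [0.0017 0.0001 0.0404] 0.04 rot [ 0.03 -0.   -0.12]
[222.74670839 164.44742531] [223.66184777 188.91343807]
```

View pics/d2.png

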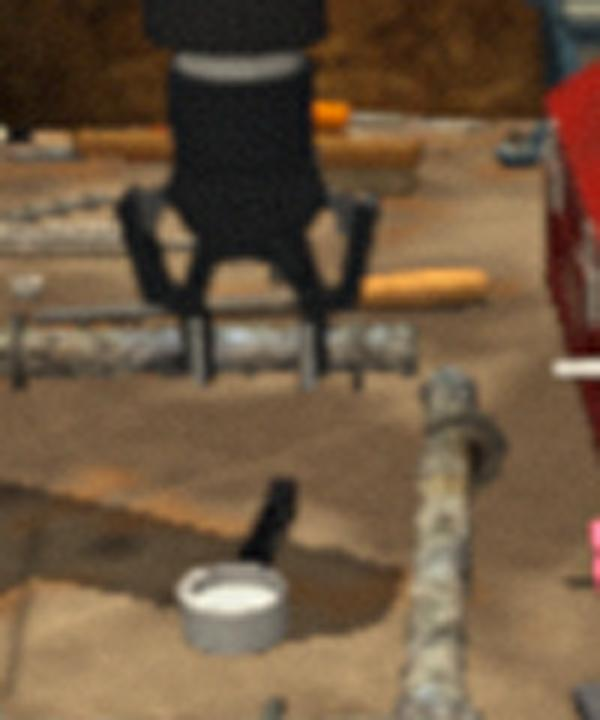

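View pics/d1.png

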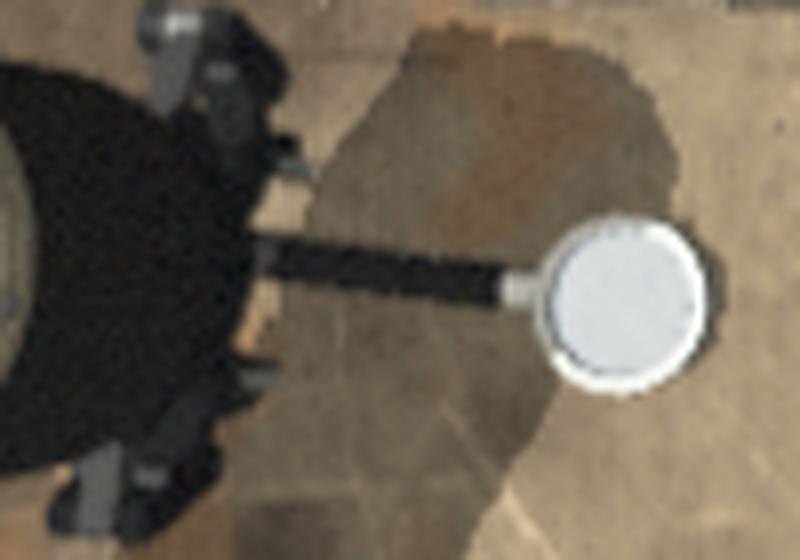

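Request:
{"method": "send_rows", "body": {
  "commands": [
    [0.0015, 0, 0.03, 0, 0, -0.1, 0.05],
    [0.0015, 0, 0.06, 0, 0, -0.1, 0.05],
    [0.0015, 0, 0.085, 0, 0, -0.1, 0.05],
    [0.0015, 0, 0.095, 0, 0, -0.1, 0.05],
    [0.0015, 0, 0.096, 0, 0, -0.1, 0.05],
    [0.0015, 0, 0.096, 0, 0, -0.1, 0.05]
  ]
}}

```text
time: 10.9
tcp_pos: [0.4037, 0.3165, 0.0046]
tcp_rot: [3.14, -0.0, 3.012]
force: [0.3, 0.4, 0.5]
finger_gap: 0.0504
```

```bash
python3 -c "
from h import *
im,d=snap('top','top10');snap('side','side10')
mv((.404,0.3163,.004),172.6)
crop('side10','d2',180,100,280,220,6)
crop('top10','d1',135,250,235,320,8)
"
```

```text
t 11.0 tcp [0.4036 0.3168 0.0049] rpy [1.7988e+02 1.0000e-02 1.7261e+02] F [ 0.  -0.2  0.4] gap 0.0503
shift [-0.0005 -0.0005  0.0009] 0.001 rot [0.12 0.01 0.01]
```

View pics/d2.png

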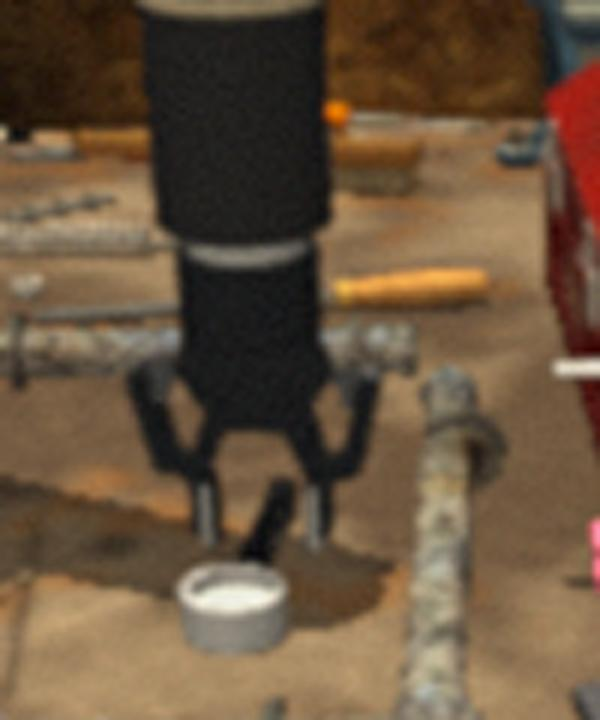

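View pics/d1.png

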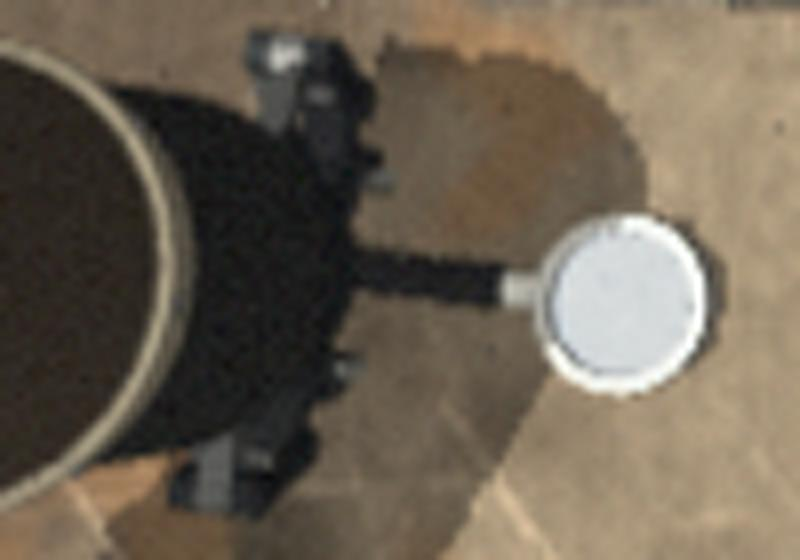

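The open fingers straddle the handle evenly, so I'll close.

Request:
{"method": "send_rows", "body": {
  "commands": [
    [0, 0, 0, 0, 0, 0, 0.0],
    [0, 0, 0, 0, 0, 0, 0.0],
    [0, 0, 0, 0, 0, 0, 0.0],
    [0, 0, 0, 0, 0, 0, 0.0],
    [0, 0, 0, 0, 0, 0, 0.0],
    [0, 0, 0, 0, 0, 0, 0.0],
    [0, 0, 0, 0, 0, 0, 0.0]
  ]
}}

```text
time: 11.7
tcp_pos: [0.403, 0.3165, 0.0043]
tcp_rot: [3.141, -0.0, 3.014]
force: [-1.3, 0.1, 5.9]
finger_gap: 0.0126
```

Request:
{"method": "send_rows", "body": {
  "commands": [
    [0, 0, -0.02, 0, 0, 0, 0.0],
    [0, 0, -0.05, 0, 0, 0, 0.0],
    [0, 0, -0.09, 0, 0, 0, 0.0],
    [0, 0, -0.13, 0, 0, 0, 0.0],
    [0, 0, -0.16, 0, 0, 0, 0.0],
    [0, 0, -0.16, 0, 0, 0, 0.0],
    [0, 0, -0.16, 0, 0, 0, 0.0]
  ]
}}

```text
time: 12.4
tcp_pos: [0.4026, 0.3161, 0.1639]
tcp_rot: [3.14, -0.001, 3.013]
force: [-1.1, -0.3, -1.4]
finger_gap: 0.0126
```

```bash
python3 -c "
from h import *
im,d=snap('top','top11');snap('side','side11')
mv((.557,0.115,.16),-135)
print(proj('side',get_obs()['tcp_pos']))
crop('side11','d2',170,80,290,200,6)
crop('top11','d1',125,230,235,310,7)
"
```

```text
t 12.5 tcp [0.4022 0.3153 0.1623] rpy [-1.7989e+02 -1.3000e-01  1.7261e+02] F [ 0.3 -0.2 -1.9] gap 0.0126
shift [-0.1793 -0.1787  0.0022] 0.253 rot [-4.000e-02 -1.700e-01 -5.239e+01]
[220.52413453 145.98590849]
```

View pics/d2.png

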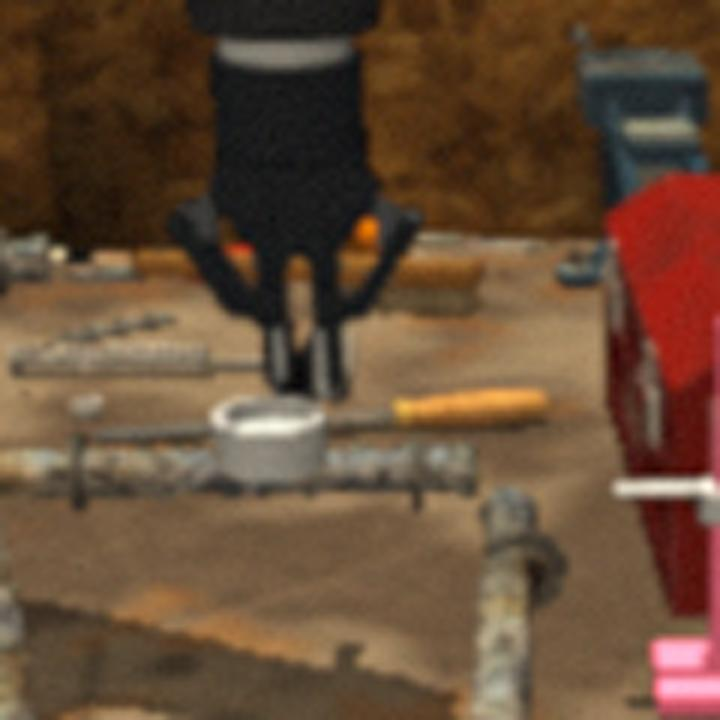

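View pics/d1.png

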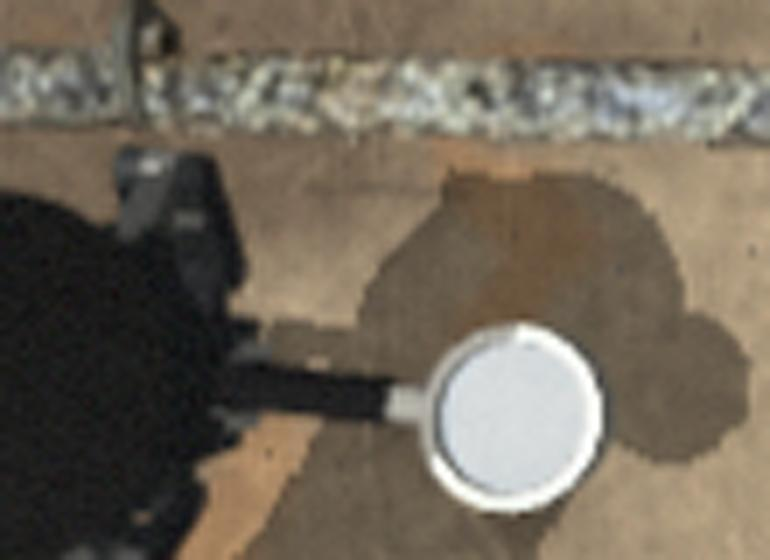

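```bash
python3 -c "
from h import *
np.set_printoptions(precision=4,suppress=True)
a=cp(513,417,125,230,7);b=cp(270,417,170,80,6)
print(tri(a,b)); 
p=pt('top',None,*a,.184);print(p, p-get_obs()['tcp_pos'])
d=np.load('pics/top11.npy');ds=np.load('pics/side11.npy')
for q in[(430,417),(597,417),(513,328),(513,505),(513,417)]: print(pt('top',d,*cp(*q,125,230,7)))
for q in[(255,370),(320,370),(250,395)]: print('h',pt('top',d,*cp(q[0],q[1]+15,125,230,7)))
"
```

```text
(array([0.3892, 0.2268, 0.1833]), array([0.3912, 0.2269, 0.1833]))
[0.3892 0.2266 0.184 ] [-0.013  -0.0887  0.0217]
[0.3896 0.2509 0.1848]
[0.389  0.2011 0.1874]
[0.4151 0.2268 0.1862]
[0.3641 0.225  0.188 ]
[0.3891 0.2287 0.1748]
h [0.3995 0.3034 0.1838]
h [0.3993 0.2848 0.1816]
h [0.3923 0.3039 0.186 ]
```

```bash
python3 -c "
from h import *
crop('top0','e1',355,130,385,172,14)
crop('side0','e2',320,215,370,245,14)
"
```

```text
(no output)
```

View pics/e1.png

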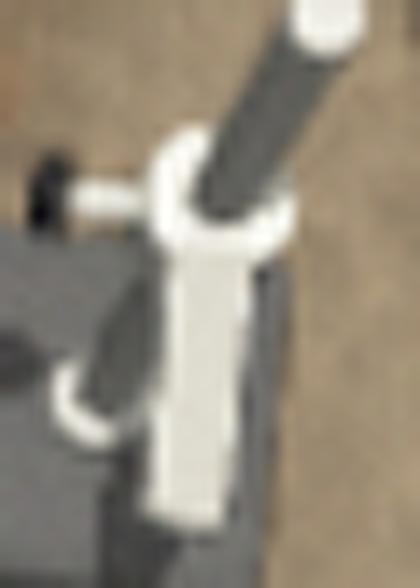

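View pics/e2.png

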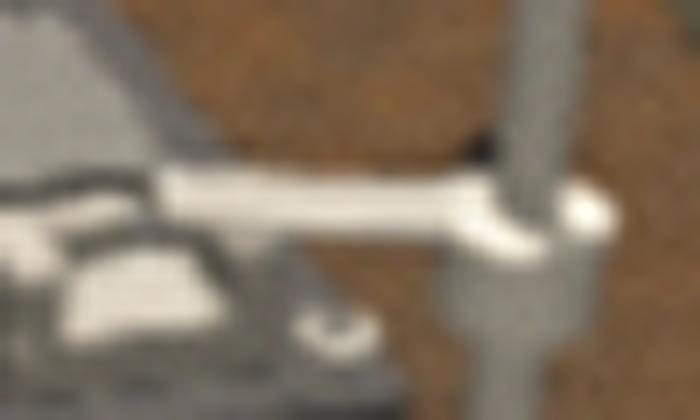

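```bash
python3 -c "
from h import *
np.set_printoptions(precision=4,suppress=True)
print('tip',tri(cp(187,521,355,130,14),cp(162,196,320,215,14)))
print('column top',tri(cp(307,129,340,115,8),cp(579,72,265,185,6)))
F=(235,140)
# fixture screws: top (75,220),(580,122),(652,452),(140,555)@8 ; side c5 (118,172),(225,356),(474,322)
for n,a,b in[('FL',(140,555),(118,172)),('FR',(652,452),(225,356)),('BR',(580,122),(474,322))]: print(n,tri(cp(*a,*F,8),cp(*b,265,185,6)))
"
```

```text
tip (array([ 0.6624, -0.1499,  0.1298]), array([ 0.665 , -0.1501,  0.1306]))
column top (array([ 0.7189, -0.1583,  0.2102]), array([ 0.7203, -0.1584,  0.2108]))
FL (array([0.587 , 0.1296, 0.0184]), array([0.5887, 0.1297, 0.0187]))
FR (array([ 0.6186, -0.036 ,  0.0183]), array([ 0.6202, -0.036 ,  0.0187]))
BR (array([ 0.7303, -0.0154,  0.0183]), array([ 0.7322, -0.0155,  0.019 ]))
```

```bash
python3 -c "
from h import *
mv((.45,0.18,.165),-165)
"
```

```text
t 12.5 tcp [0.4022 0.3153 0.1623] rpy [-1.7989e+02 -1.3000e-01  1.7261e+02] F [ 0.3 -0.2 -1.9] gap 0.0126
shift [-0.0648 -0.128  -0.0026] 0.144 rot [ -0.08  -0.14 -22.39]
```

Request:
{"method": "send_rows", "body": {
  "commands": [
    [-0.015, -0.03, -0.0026, 0, 0, -4, 0.0],
    [-0.03, -0.06, -0.0026, 0, 0, -9, 0.0],
    [-0.045, -0.09, -0.0026, 0, 0, -14, 0.0],
    [-0.06, -0.12, -0.0026, 0, 0, -18, 0.0],
    [-0.0648, -0.128, -0.0026, 0, 0, -22, 0.0],
    [-0.0648, -0.128, -0.0026, 0, 0, -22.4, 0.0]
  ]
}}

```text
time: 13.1
tcp_pos: [0.4503, 0.1789, 0.1645]
tcp_rot: [-3.14, -0.004, -2.88]
force: [-1.1, -0.2, -2.0]
finger_gap: 0.0123
```

```bash
python3 -c "
from h import *
mv((.5596,0.1144,.145),-135)
"
```

```text
t 13.1 tcp [0.4503 0.1789 0.1645] rpy [-179.93   -0.22 -165.02] F [-1.1 -0.2 -2. ] gap 0.0123
shift [-0.089  -0.0905  0.0193] 0.128 rot [-1.000e-02 -2.300e-01 -3.002e+01]
```

Request:
{"method": "send_rows", "body": {
  "commands": [
    [-0.02, -0.02, 0.0, 0, -0.2, -5, 0.0],
    [-0.04, -0.04, 0.005, 0, -0.2, -12, 0.0],
    [-0.06, -0.06, 0.01, 0, -0.2, -18, 0.0],
    [-0.08, -0.08, 0.015, 0, -0.2, -24, 0.0],
    [-0.089, -0.0905, 0.019, 0, -0.2, -29, 0.0],
    [-0.089, -0.0905, 0.0193, 0, -0.2, -30, 0.0],
    [-0.089, -0.0905, 0.0193, 0, -0.2, -30, 0.0]
  ]
}}

```text
time: 13.8
tcp_pos: [0.5594, 0.1165, 0.1453]
tcp_rot: [3.141, 0.0, -2.358]
force: [-0.7, 0.1, -1.2]
finger_gap: 0.0127
```

```bash
python3 -c "
from h import *
snap('top','top12');snap('side','side12')
mv((.5596,0.1144,.1213),-135)
crop('side12','d2',265,150,385,250,6)
crop('top12','d1',225,120,335,220,7)
"
```

```text
t 13.9 tcp [0.5594 0.1169 0.1463] rpy [ 1.8000e+02  1.0000e-01 -1.3506e+02] F [ 1.2 -0.4 -0.3] gap 0.0123
shift [ 0.0017 -0.0019  0.025 ] 0.025 rot [ 0.    0.1  -0.06]
```

View pics/d2.png

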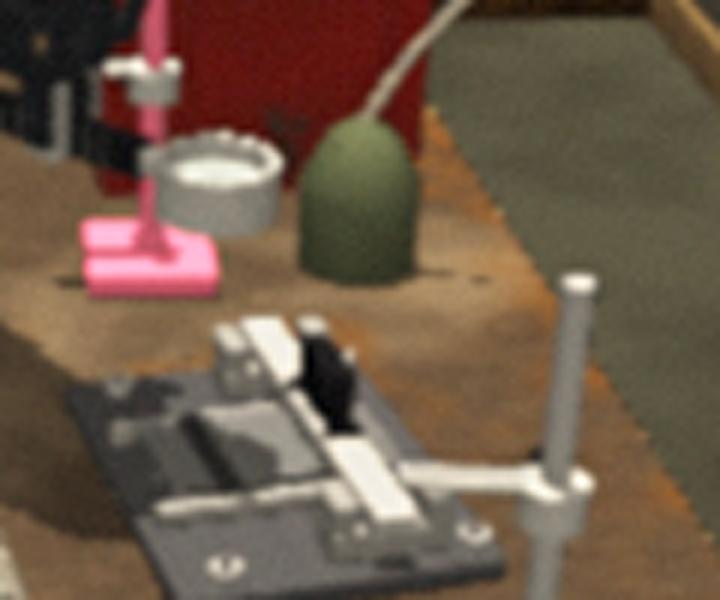

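View pics/d1.png

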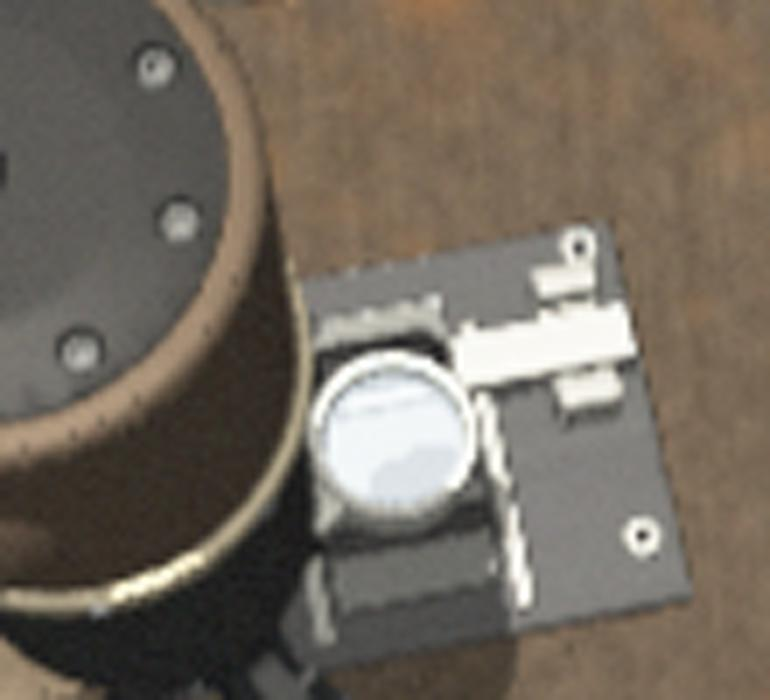

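```bash
python3 -c "
from h import *
np.set_printoptions(precision=4,suppress=True)
a=cp(394,432,225,120,7);b=cp(218,165,265,150,6)
T=get_obs()['tcp_pos'];print(T)
print(tri(a,b)); print(pt('top',None,*a,.168)-T,pt('top',None,*a,.168),pt('side',None,*b,.168))
d=np.load('pics/top12.npy')
for q in[(316,432),(472,432),(394,356),(394,510)]: print(pt('top',d,*cp(*q,225,120,7)))
# weld in top8 crop d1(8x 230,135): ends (328,500),(522,465)
w=[pt('top',None,*cp(*q,230,135,8),.026) for q in[(328,500),(522,466)]];print('weld top8',w,sum(w)/2)
ws=[pt('side',None,*cp(*q,265,175,6),.026) for q in[(198,266),(232,335)]];print('weld side8',ws,sum(ws)/2)
"
```

```text
[0.5594 0.1169 0.1463]
(array([0.6213, 0.0527, 0.1653]), array([0.6225, 0.0527, 0.1656]))
[ 0.0612 -0.0643  0.0217] [0.6206 0.0526 0.168 ] [0.6217 0.0472 0.168 ]
[0.6206 0.0773 0.1694]
[0.6206 0.028  0.1665]
[0.6451 0.0523 0.1695]
[0.5957 0.053  0.1661]
weld top8 [array([0.616 , 0.0815, 0.026 ]), array([0.6262, 0.019 , 0.026 ])] [0.6211 0.0502 0.026 ]
weld side8 [array([0.6219, 0.0812, 0.026 ]), array([0.6298, 0.0181, 0.026 ])] [0.6259 0.0497 0.026 ]
```

```bash
python3 -c "
from h import *
crop('side8','e1',280,208,325,240,16)
crop('side12','e2',285,165,320,195,18)
crop('side12','e1b',285,165,325,195,18)
np.set_printoptions(precision=4,suppress=True)
for n in('top','side'):
    d=np.load(f'pics/{n}12.npy');P=[]
    for v in range(0,420):
        for u in range(200,400):
            if d[v,u]>0:
                p=pt(n,d,u,v);r=np.hypot(p[0]-.621,p[1]-.0525)
                if .155<p[2]<.18 and 0.0235<r<.0275: P.append(p)
    P=np.array(P);A=np.c_[P[:,:2]-[.621,.0525],np.ones(len(P))];
    z=P[:,2]; 
    if n=='side': k=z>.163
    else: k=z>.16
    s=np.linalg.lstsq(A[k],z[k],rcond=None)[0];print(n,k.sum(),s,np.degrees(s[:2]),np.median(z[k]),P[k].mean(0))
"
```

```text
Traceback (most recent call last):
  File "h.py", line 7, in pt
    c=camera_info(n);K=np.array(c['mtx']);E=np.array(c['extrinsics'])
ValueError: time passes only in moves, steps and waits
```

View pics/e1.png

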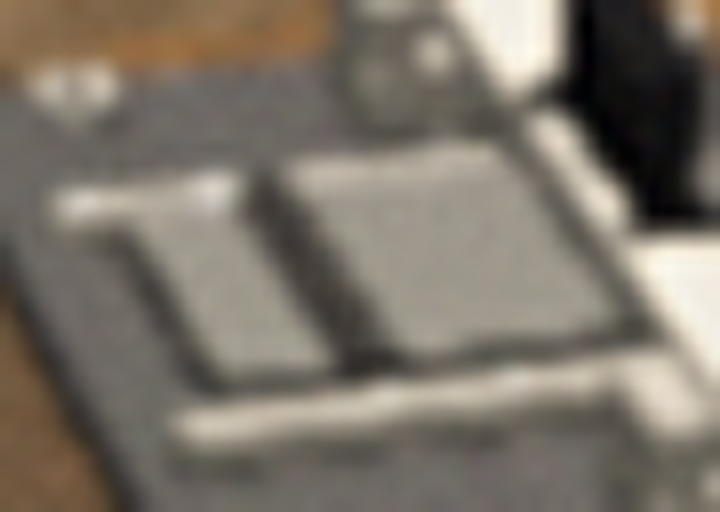

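View pics/e1b.png

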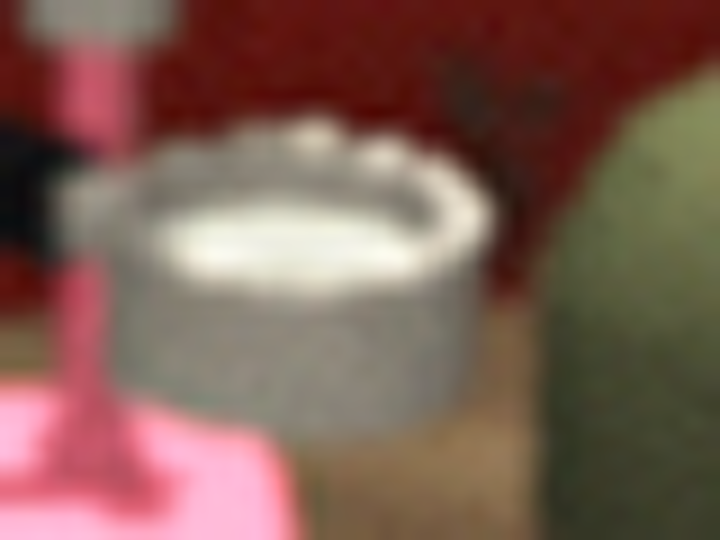

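```bash
python3 - <<'E'
s=open('h.py').read().replace("def snap","_ci={}\n_cam=camera_info\ndef camera_info(n):\n    if n not in _ci: _ci[n]=_cam(n)\n    return _ci[n]\ndef snap",1)
s+='''
def cloud(n,d):
    c=camera_info(n);K=np.array(c['mtx']);E=np.array(c['extrinsics'])
    v,u=np.mgrid[:420,:560];r=np.stack([(u-K[0,2])/K[0,0],-(v-K[1,2])/K[1,1],-np.ones_like(u,float)],-1)*d[...,None]
    return (r@E[:3,:3].T+E[:3,3])[d>0]
'''
open('h.py','w').write(s)
E
python3 - <<'E'
from h import *
np.set_printoptions(precision=4,suppress=True)
for tag,c0,zz in(('11',(.3895,.2267),.184),('12',(.621,.0525),.168)):
  for n in('top','side'):
    P=cloud(n,np.load(f'pics/{n}{tag}.npy'));r=np.hypot(P[:,0]-c0[0],P[:,1]-c0[1])
    k=(abs(P[:,2]-zz)<.006)&(r<.027)&(r>.021);Q=P[k];A=np.c_[Q[:,:2]-c0,np.ones(len(Q))]
    s=np.linalg.lstsq(A,Q[:,2],rcond=None)[0];print(tag,n,len(Q),'tilt',np.degrees(s[:2]),'z',s[2],np.median(Q[:,2]))
print('rim',tri(cp(394,432,225,120,7),cp(300,205,285,165,18)), pt('side',None,*cp(300,205,285,165,18),.168))
print('weld',pt('side',None,*cp(316,274,280,208,16),.026),tri(cp(425,483,230,135,8),cp(316,274,280,208,16)))
E
```

```text
11 top 179 tilt [-1.0359  0.3137] z 0.18525278028826775 0.18563371123173245
11 side 74 tilt [-0.4255 -0.4595] z 0.18243097487017104 0.18286662999951575
12 top 138 tilt [0.612  0.5264] z 0.16691055039500532 0.16713645337033406
12 side 95 tilt [0.2365 0.4474] z 0.1662348873413223 0.16665720142737578
rim (array([0.6205, 0.0526, 0.1683]), array([0.6231, 0.0526, 0.1689])) [0.6234 0.0547 0.168 ]
weld [0.6229 0.0491 0.026 ] (array([0.6213, 0.0503, 0.0249]), array([0.6231, 0.0503, 0.0253]))
```

Request:
{"method": "send_rows", "body": {
  "commands": [
    [0.0012, -0.002, 0.012, 0, 0.1, 0, 0.0],
    [0.0012, -0.002, 0.022, 0, 0.1, 0, 0.0],
    [0.0012, -0.002, 0.025, 0, 0.1, 0, 0.0],
    [0.0012, -0.002, 0.025, 0, 0.1, 0, 0.0],
    [0.0012, -0.002, 0.025, 0, 0.1, 0, 0.0],
    [0.0012, -0.002, 0.025, 0, 0.1, 0, 0.0],
    [0.0012, -0.002, 0.025, 0, 0.1, 0, 0.0],
    [0.0012, -0.002, 0.025, 0, 0.1, 0, 0.0]
  ]
}}

```text
time: 14.7
tcp_pos: [0.5609, 0.1142, 0.1219]
tcp_rot: [-3.141, 0.001, -2.356]
force: [-0.5, -0.0, -1.2]
finger_gap: 0.0124
```

```bash
python3 -c "
from h import *
snap('top','top13');snap('side','side13')
mv((.5599,0.1146,.1214),-135)
crop('side13','d2',285,170,355,235,10)
crop('top13','d1',250,155,310,215,10)
"
```

```text
t 14.8 tcp [0.5608 0.1142 0.1218] rpy [-1.7998e+02  6.0000e-02 -1.3498e+02] F [ 0.7  0.1 -1.5] gap 0.0129
shift [0.0003 0.0009 0.0004] 0.001 rot [-0.02  0.06  0.02]
```

View pics/d2.png

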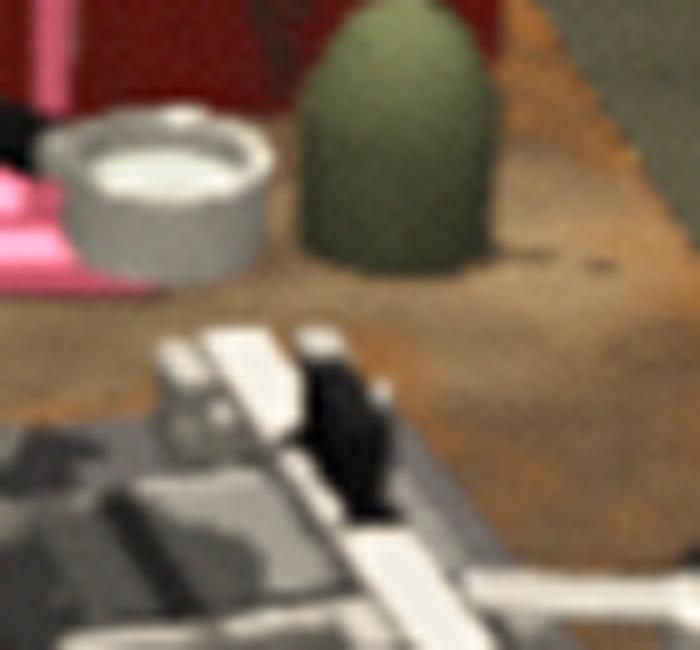

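View pics/d1.png

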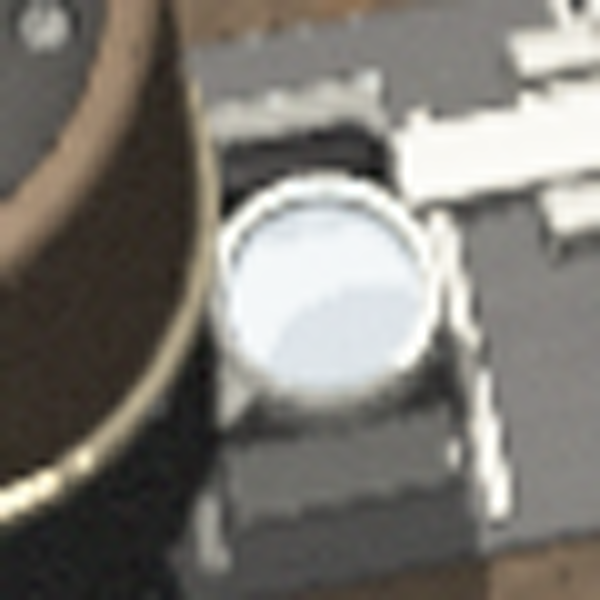

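```bash
python3 - <<'E'
from h import *
np.set_printoptions(precision=4,suppress=True)
a=cp(326,286,250,155,10);b=cp(168,156,285,170,10)
print('rim',tri(a,b),pt('top',None,*a,.1435),pt('side',None,*b,.1435))
c0=(.622,.051)
for n in('top','side'):
    P=cloud(n,np.load(f'pics/{n}13.npy'));r=np.hypot(P[:,0]-c0[0],P[:,1]-c0[1])
    k=(abs(P[:,2]-.1435)<.006)&(r<.027)&(r>.021);Q=P[k];A=np.c_[Q[:,:2]-c0,np.ones(len(Q))]
    s=np.linalg.lstsq(A,Q[:,2],rcond=None)[0];print(n,len(Q),'tilt',np.degrees(s[:2]),'z',s[2],np.median(Q[:,2]))
# pointer heights from depth cloud
for n in('top','side'):
  for t in('0','8','13'):
    P=cloud(n,np.load(f'pics/{n}{t}.npy'));k=(abs(P[:,0]-.685)<.016)&(abs(P[:,1]+.151)<.008)&(P[:,2]>.11)&(P[:,2]<.15)
    print(n,t,k.sum(),np.median(P[k,2]),P[k,2].mean())
E
```

```text
rim (array([0.6225, 0.0501, 0.1436]), array([0.6241, 0.05  , 0.144 ])) [0.6225 0.0501 0.1435] [0.6243 0.0511 0.1435]
top 136 tilt [-0.4691 -0.7496] z 0.14323257802499967 0.1435261218410232
side 96 tilt [0.2826 0.2252] z 0.1418808944231143 0.14201616937188852
top 0 77 0.13040754093281437 0.13031769933023754
top 8 76 0.1303188566852576 0.13044720558928585
top 13 75 0.13028876756622387 0.13039390497950823
side 0 60 0.1300514036026611 0.12986484579104968
side 8 58 0.13028715558180257 0.13007785536823882
side 13 54 0.13013834604533006 0.129888627946475
```

Request:
{"method": "send_rows", "body": {
  "commands": [
    [0.0008, 0.0008, 0.0002, 0, 0, 0, 0.0],
    [0.0008, 0.0008, 0.0002, 0, 0, 0, 0.0],
    [0.0008, 0.0008, 0.0002, 0, 0, 0, 0.0],
    [0.0008, 0.0008, 0.0002, 0, 0, 0, 0.0],
    [0.0008, 0.0008, 0.0002, 0, 0, 0, 0.0],
    [0.0008, 0.0008, 0.0002, 0, 0, 0, 0.0],
    [0.0008, 0.0008, 0.0002, 0, 0, 0, 0.0],
    [0.0008, 0.0008, 0.0002, 0, 0, 0, 0.0]
  ]
}}

```text
time: 15.6
tcp_pos: [0.5596, 0.1142, 0.1214]
tcp_rot: [-3.141, 0.001, -2.356]
force: [0.0, 0.7, -1.8]
finger_gap: 0.0125
```

```bash
python3 -c "
from h import *
snap('top','top14');snap('side','side14')
mv((.5597,0.1142,.1216),-135);print(get_obs()['joint_vel'].round(4))
crop('side14','d2',265,150,385,250,6)
P=cloud('top',np.load('pics/top14.npy'));r=np.hypot(P[:,0]-.622,P[:,1]-.051)
Q=P[(abs(P[:,2]-.1435)<.006)&(r<.029)&(r>.02)];print(Q.mean(0),(Q.max(0)+Q.min(0))/2)
"
```

```text
t 15.7 tcp [0.5596 0.1142 0.1214] rpy [-1.7998e+02  4.0000e-02 -1.3498e+02] F [-0.6 -0.9 -1.3] gap 0.0122
shift [-0.0001 -0.0001 -0.0002] 0.0 rot [-0.02  0.04  0.02]
[-0.001  -0.0024  0.0005 -0.     -0.0009  0.0003]
[0.62140404 0.04960407 0.14320244] [0.62081534 0.05042685 0.14348468]
```

View pics/top14.png

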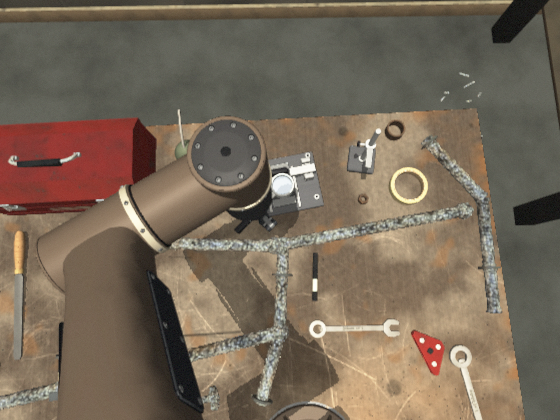

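View pics/d2.png

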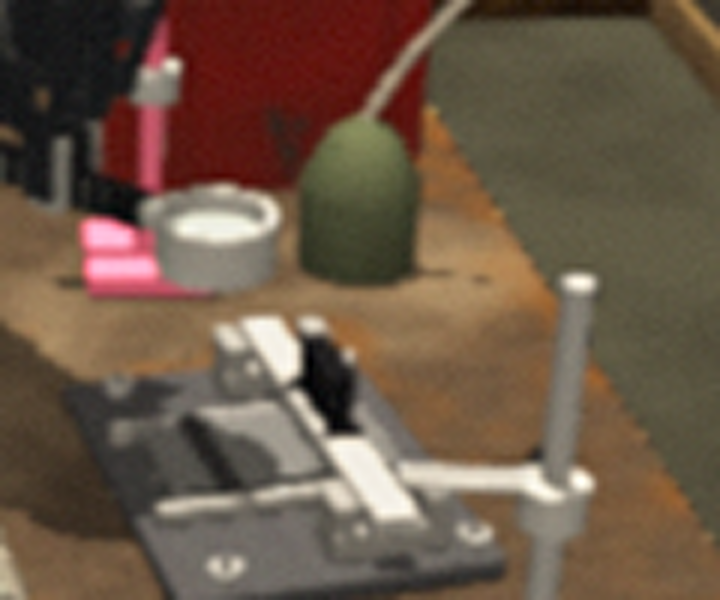

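The bar is seated and nothing else has moved. The loupe is level, over the weld at pointer height, and the arm is still. I'm handing the job in.

```bash
python3 -c "
from cell import finish_job
print(finish_job())"
```

```text
the job is handed in; nothing more can be done
None
```

I laid the retaining bar in both notches and let go of it. I then picked up the loupe by its handle and handed the job in at about 15.7 s, holding it still over the weld bead at pointer height.

Last checks:
- **Bar:** its top read 37–40 mm above the bench at both ends (38 mm expected). The grip was centred between the supports to about 1 mm in the top view.
- **Lens over the weld:** the lens centre was at about (0.621, 0.050) and the bead middle at about (0.621, 0.050), both from the top camera.
- **Lens height:** the lens middle was at about 0.130 m from the arm pose, and the pointer at about 0.130 m from both cameras' depth.
- **Level:** the tool pose was level to within 0.1°. The rim readings from depth scattered by less than 1°, about the noise level.
- **Other objects:** the coupon, gauge and other items looked unmoved in the last pictures. The highest force I saw reported was about 8 N.

**Disagreements:** the two cameras differed by about 2 mm in x, so I centred the lens on the bead within each camera separately. Estimates of the lens height from the cameras ranged from 129 to 131 mm.

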